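Pin the sample blocks onto the shaker platform and spot-check them

TASK

Load every sample block that stands on the bench into the dock of its own colour on the shaker platform, gold pad towards the robot, and lock each one with an orange lock pin pushed from the robot's side fully home through the dock and the block. Then push the red ejector tab fully home to shove the green contact probe out of its charger, take the probe, lightly touch its tip to the middle of the gold pad of each locked block in the order red, yellow, blue, and lay the probe down on the black mat in front of the charger. There may be only two blocks, any pin fits any dock, spare pins may stay where they are; do not knock over or shift the other things on the bench.

Things in the scene. Friction and masses are not known exactly. Their poses are not given: they have to be found in the camera images.
- platform: Fixed flat steel shaker platform, 170 (x) x 340 (y) x 8 mm high, on the bench ahead of the robot; origin at the centre of its underside. Three docks stand on its top in a row along its y, 110 mm apart, in any colour order.
- dock_red: Fixed aluminium dock, red marks. Origin: centre of its underside, on the platform; x points away from the robot. Open pocket 48 (x) x 48 (y) mm, floor at z 5 mm, walls 6 mm thick up to z 33 mm. Front and rear walls are lugs with a 13 mm round pin hole along x at y 0, z 21 mm. Pin fully home: its grip's centre at x -45 mm, its tip at x 36 mm, out past the rear lug.
- dock_yellow: Fixed aluminium dock, yellow marks. Origin: centre of its underside, on the platform; x points away from the robot. Open pocket 48 (x) x 48 (y) mm, floor at z 5 mm, walls 6 mm thick up to z 33 mm. Front and rear walls are lugs with a 13 mm round pin hole along x at y 0, z 21 mm. Pin fully home: its grip's centre at x -45 mm, its tip at x 36 mm, out past the rear lug.
- dock_blue: Fixed aluminium dock, blue marks. Origin: centre of its underside, on the platform; x points away from the robot. Open pocket 48 (x) x 48 (y) mm, floor at z 5 mm, walls 6 mm thick up to z 33 mm. Front and rear walls are lugs with a 13 mm round pin hole along x at y 0, z 21 mm. Pin fully home: its grip's centre at x -45 mm, its tip at x 36 mm, out past the rear lug.
- block_red: Loose sample block, 0.28 kg, may be absent. Origin: centre of its underside. Aluminium foot 44 (x) x 44 (y) mm, 30 mm high, fits the dock pocket with 2 mm play each side; red head 50 x 50 mm from z 30 to 58 mm, white tube caps to 62 mm. A 15 mm bore runs through the foot along x at z 16 mm, in line with the dock's holes. The gold pad is on its front (-x) face.
- pad_red (a point): Centre of the gold contact pad, 14 mm across, on the front (-x) face of the red block: 25 mm in front of the block's axis and 45 mm above its underside.
- block_yellow: Loose sample block, 0.28 kg, may be absent. Origin: centre of its underside. Aluminium foot 44 (x) x 44 (y) mm, 30 mm high, fits the dock pocket with 2 mm play each side; yellow head 50 x 50 mm from z 30 to 58 mm, white tube caps to 62 mm. A 15 mm bore runs through the foot along x at z 16 mm, in line with the dock's holes. The gold pad is on its front (-x) face.
- pad_yellow (a point): Centre of the gold contact pad, 14 mm across, on the front (-x) face of the yellow block: 25 mm in front of the block's axis and 45 mm above its underside.
- block_blue: Loose sample block, 0.28 kg, may be absent. Origin: centre of its underside. Aluminium foot 44 (x) x 44 (y) mm, 30 mm high, fits the dock pocket with 2 mm play each side; blue head 50 x 50 mm from z 30 to 58 mm, white tube caps to 62 mm. A 15 mm bore runs through the foot along x at z 16 mm, in line with the dock's holes. The gold pad is on its front (-x) face.
- pad_blue (a point): Centre of the gold contact pad, 14 mm across, on the front (-x) face of the blue block: 25 mm in front of the block's axis and 45 mm above its underside.
- pin1: Loose lock pin lying on the bench, 40 g: orange square grip 30 (x) x 18 x 18 mm, origin at the centre of the grip (9 mm above what it lies on); x points along the steel shank, 8 mm thick, 66 mm long, last 8 mm tapered. Tip 81 mm from the origin. The grip's front end stops against the dock's front lug.
- pin2: Loose lock pin lying on the bench, 40 g: orange square grip 30 (x) x 18 x 18 mm, origin at the centre of the grip (9 mm above what it lies on); x points along the steel shank, 8 mm thick, 66 mm long, last 8 mm tapered. Tip 81 mm from the origin. The grip's front end stops against the dock's front lug.
- pin3: Loose lock pin lying on the bench, 40 g: orange square grip 30 (x) x 18 x 18 mm, origin at the centre of the grip (9 mm above what it lies on); x points along the steel shank, 8 mm thick, 66 mm long, last 8 mm tapered. Tip 81 mm from the origin. The grip's front end stops against the dock's front lug.
- pin4: Loose lock pin lying on the bench, 40 g: orange square grip 30 (x) x 18 x 18 mm, origin at the centre of the grip (9 mm above what it lies on); x points along the steel shank, 8 mm thick, 66 mm long, last 8 mm tapered. Tip 81 mm from the origin. The grip's front end stops against the dock's front lug.
- probe: Loose contact probe, 60 g, its grip held under the charger's hood at the start, needle pointing out over the mat: green square grip 50 (x) x 18 x 18 mm, origin at the centre of the grip (9 mm above what it lies on); x axis points along the steel needle, 6 mm thick and 60 mm long with a blunt tip.
- probe_tip (a point): Tip of the probe's needle, 85 mm from the probe's origin along its x.
- charger: Fixed probe charger; origin: centre of its underside below the hood; x is the way the probe comes out. Base 4 mm thick; white hood x -28 to 28 mm, 31 mm wide, 30 mm high, covers a 21 mm wide channel with the probe's grip. In front the black rubber mat, x 30 to 160 mm, y -55 to 55 mm, 4 mm thick, where the probe is laid in the end.
- ejector (a joint): Ejector slide of the charger: 0 m at rest, pushed along the charger's +x to 0.042 m; a spring of 2 to 5 N brings it back. It shoves the probe out of the hood one to one.
- ejector_tab (a point): Top centre of the rear face of the ejector's upright red tab, 30 mm wide, 8 mm thick, top 56 mm above the bench, at the rear (-x) end of the charger; the face is pushed towards +x.
- spray: Bystander: white spray bottle, 82 mm thick, 240 mm high; origin at the centre of its underside.
- dishes: Bystander: stack of amber culture dishes, 88 mm across, 56 mm high; origin at the centre of its underside.
- reagent: Bystander: small jar with a blue cap, 36 mm across, 60 mm high; origin at the centre of its underside.
- vial: Bystander: small amber jar with a white cap, 32 mm across, 50 mm high; origin at the centre of its underside.
- timer: Bystander: flat white timer, 50 x 70 x 22 mm; origin at the centre of its underside.
There are look-alikes about, which are no part of the job. Of the things that look like the block_yellow, take the one that is nearest to the robot's base at the start. What is shaped like the pin3 but turquoise is not meant.

How it is judged:
On the way, in this order (a step that is already met when the one before it is completed fails the run):
1. every present block stands in the dock of its colour, pad to the front, with a pin fully home (x of pad_red in the frame of dock_red below -0.017 m and y of pad_red in the frame of dock_red between -0.008 and 0.008 m and z of pad_red in the frame of dock_red between 0.045 and 0.054 m and angle between each of block_red, block_yellow, block_blue's own z axis and vertical below 0.1 rad and ((x of pin1 in the frame of block_red between -0.0525 and -0.036 m and y of pin1 in the frame of block_red between -0.012 and 0.012 m and z of pin1 in the frame of block_red between 0.007 and 0.026 m and angle between the x axis of pin1 and the x axis of block_red, either way round below 0.2 rad) or (x of pin2 in the frame of block_red between -0.0525 and -0.036 m and y of pin2 in the frame of block_red between -0.012 and 0.012 m and z of pin2 in the frame of block_red between 0.007 and 0.026 m and angle between the x axis of pin2 and the x axis of block_red, either way round below 0.2 rad) or (x of pin3 in the frame of block_red between -0.0525 and -0.036 m and y of pin3 in the frame of block_red between -0.012 and 0.012 m and z of pin3 in the frame of block_red between 0.007 and 0.026 m and angle between the x axis of pin3 and the x axis of block_red, either way round below 0.2 rad) or (x of pin4 in the frame of block_red between -0.0525 and -0.036 m and y of pin4 in the frame of block_red between -0.012 and 0.012 m and z of pin4 in the frame of block_red between 0.007 and 0.026 m and angle between the x axis of pin4 and the x axis of block_red, either way round below 0.2 rad)) and x of pad_yellow in the frame of dock_yellow below -0.017 m and y of pad_yellow in the frame of dock_yellow between -0.008 and 0.008 m and z of pad_yellow in the frame of dock_yellow between 0.045 and 0.054 m and ((x of pin1 in the frame of block_yellow between -0.0525 and -0.036 m and y of pin1 in the frame of block_yellow between -0.012 and 0.012 m and z of pin1 in the frame of block_yellow between 0.007 and 0.026 m and angle between the x axis of pin1 and the x axis of block_yellow, either way round below 0.2 rad) or (x of pin2 in the frame of block_yellow between -0.0525 and -0.036 m and y of pin2 in the frame of block_yellow between -0.012 and 0.012 m and z of pin2 in the frame of block_yellow between 0.007 and 0.026 m and angle between the x axis of pin2 and the x axis of block_yellow, either way round below 0.2 rad) or (x of pin3 in the frame of block_yellow between -0.0525 and -0.036 m and y of pin3 in the frame of block_yellow between -0.012 and 0.012 m and z of pin3 in the frame of block_yellow between 0.007 and 0.026 m and angle between the x axis of pin3 and the x axis of block_yellow, either way round below 0.2 rad) or (x of pin4 in the frame of block_yellow between -0.0525 and -0.036 m and y of pin4 in the frame of block_yellow between -0.012 and 0.012 m and z of pin4 in the frame of block_yellow between 0.007 and 0.026 m and angle between the x axis of pin4 and the x axis of block_yellow, either way round below 0.2 rad)) and x of pad_blue in the frame of dock_blue below -0.017 m and y of pad_blue in the frame of dock_blue between -0.008 and 0.008 m and z of pad_blue in the frame of dock_blue between 0.045 and 0.054 m and ((x of pin1 in the frame of block_blue between -0.0525 and -0.036 m and y of pin1 in the frame of block_blue between -0.012 and 0.012 m and z of pin1 in the frame of block_blue between 0.007 and 0.026 m and angle between the x axis of pin1 and the x axis of block_blue, either way round below 0.2 rad) or (x of pin2 in the frame of block_blue between -0.0525 and -0.036 m and y of pin2 in the frame of block_blue between -0.012 and 0.012 m and z of pin2 in the frame of block_blue between 0.007 and 0.026 m and angle between the x axis of pin2 and the x axis of block_blue, either way round below 0.2 rad) or (x of pin3 in the frame of block_blue between -0.0525 and -0.036 m and y of pin3 in the frame of block_blue between -0.012 and 0.012 m and z of pin3 in the frame of block_blue between 0.007 and 0.026 m and angle between the x axis of pin3 and the x axis of block_blue, either way round below 0.2 rad) or (x of pin4 in the frame of block_blue between -0.0525 and -0.036 m and y of pin4 in the frame of block_blue between -0.012 and 0.012 m and z of pin4 in the frame of block_blue between 0.007 and 0.026 m and angle between the x axis of pin4 and the x axis of block_blue, either way round below 0.2 rad))), for 0.2 s.
2. the ejector slide is pushed home (value of joint ejector above 0.036 m).
3. the probe's tip touches the gold pad of the red block (distance between probe_tip and pad_red below 0.009 m and contact force between probe and block_red above 0.1 N).
4. the probe's tip touches the gold pad of the yellow block (distance between probe_tip and pad_yellow below 0.009 m and contact force between probe and block_yellow above 0.1 N).
5. the probe's tip touches the gold pad of the blue block (distance between probe_tip and pad_blue below 0.009 m and contact force between probe and block_blue above 0.1 N).
At the end, for the whole second after the job is handed in: Every present block stands in the dock of its colour (within 8 mm sideways, upright, pad to the front) with a pin through front lug, block and rear lug (grip's centre no more than 52.5 mm in front of the block's axis and within 0.2 rad of the bore); the probe's grip lies on the mat, at rest (all of step 1 and x of probe in the frame of charger between 0.03 and 0.165 m and y of probe in the frame of charger between -0.055 and 0.055 m and z of probe in the frame of charger between 0.006 and 0.02 m and linear speed of probe below 0.02 m/s); the robot touches nothing.
It fails at once if the probe is jabbed hard (over 40 N) into a block (contact force between probe and block_red above 40 N or contact force between probe and block_yellow above 40 N or contact force between probe and block_blue above 40 N).
It fails at once if a bystander is knocked over or shifted by more than 40 mm (distance of any of spray, dishes, reagent, vial, timer from where it was at the start of the episode above 0.04 m or angle between any of spray, dishes, reagent, vial's own z axis and vertical above 0.5 rad).
Of block_red, block_yellow, block_blue only 2 to 3 are there at a start; the rules pass over those that are not, and their reading is None.
At some moment in a run one of block_red, block_yellow, block_blue, pin1, pin2, pin3, pin4 may be knocked a few centimetres aside while the robot is not near it.
Once in a run the grip may slacken for a moment while it holds something.
It also fails if it takes over 210 s, if anything falls off the work surface, if the arm or the gripper's body presses on something with over 40 N, if the wrist force passes 120 N, or if a joint passes its speed limit or range.

ROBOT

A 6-joint arm with a two-finger parallel gripper is mounted at the origin on the work surface. World frame = base frame: x ahead of the robot, y to its left, z up, the work surface at z = 0. Lengths are in m, angles in rad, forces in N, time in s.
With the tool pointing down it reaches from about 0.35 to 0.725 m from the base axis. Payload 4.3 kg.
Tool frame: the origin (TCP) lies at the very end of the fingers, on their centre line; the grasp point (between the pads) lies 19 mm behind it (manip.grip_point_offset is the z of the grasp point in the tool frame, in m); z points along the fingers, y is the line along which they close (so a half turn about z gives the same grasp; the last joint's range is limited). The gripper opens to 85 mm and grips with 20 to 120 N. Pads are 22 mm wide; open, the fingers measure 114 mm over their backs; the gripper's body (76 mm by 85 mm) begins 54 mm behind the grasp point. The pads swing forward as they close: fully open they stand 13 mm farther back than shut.
Start: joints at [-1.324, 0.377, 0.081, 1.274, 0, 1.46], TCP at [0.201, -0.539, 0.231] pointing down, gripper open.
Joint ranges: [-2.72, 2.72], [-0.84, 1.66], [-1.02, 1.22], [-1.77, 2.12], [-1.37, 1.28], [-3.14, 3.14]. Speed limits (rad/s): [2.57, 2.57, 3.14, 3.14, 3.14, 3.14].

INTERFACE

Orientations are given as a rotation vector (axis times angle).
In Python, from plant import manip gives the robot as it stands. The module is installed in compiled form; this text tells all that it offers.
- The arm moves only by the shell command python3 -m crank 'ROWS' [FORCE]. ROWS is JSON, a list that holds one entry, the list of rows, each a list of 7 numbers: the turn, a rotation vector about the world's x, y, z normalised to -1 to 1, where 1 is 10 degrees, then the shift along the world's x, y, z normalised to -1 to 1, where 1 is 0.04 m, then the opening, from -1 (shut) to 1 (fully open). A call has 1 to 20 rows; each row shifts and turns the commanded pose from where the row before left it; what a row does not reach is not made up. A row lasts 1/8 s, in which the tool goes at most 62.5 mm and 10.7 degrees, less where a joint would pass 70% of its speed; a pose out of reach is approached as far as the arm can. A call with a number of a shift or a turn outside -1 to 1 is refused whole. A call with a gripper value outside its range is refused whole. The fingers move at their own pace and stop on an object; FORCE is the grip in N (left out, the last holds). Time passes only in rows, so rows that do not move let the fingers close. It gives the time, the measured TCP pose, the force, the opening and the grip force at its end, in the units of the state.
- manip.observe(): the state, without advancing time (a new reading comes with each control period).
- manip.grab_frame(name): name is "side" or "top"; returns the picture (420x560x3 uint8, red, green, blue); there is no depth.
- manip.camera_params(name): a dict with "mtx" (3x3 intrinsics, pixels), "k1" (the pictures are not rectified: a ray, as slopes to the right and down, at radius r is drawn at 1 + k1 r^2 times it, then the intrinsics apply), "world_to_cam" (4x4, takes a point from world to camera coordinates). Camera axes: x right, y up, looking along -z (the intrinsics and any distortion apply to the point x, -y, -z); pixel columns grow to the right and rows downward; lengths in m; the calibration is good to about 2 mm. A picture is of the moment at which its call begins. camera_params takes no time and is no camera call.
- manip.hand_in(): hands the job in; it is judged then, once.
The state is a dict: "clock": time; "joint_positions": joint angles; "joint_vel": joint speeds; "joint_torque": joint torques, N m; "eef_pos": TCP position; "tool_rot": TCP orientation; "force": force on the tool from outside, world axes, zero at the start; "wrist_torque": the same for the moment, N m; "finger_gap": finger opening in m; "grasp_force": force on a finger pad.
Only numpy, scipy, OpenCV 4.12 (cv2) and the standard library are available. Lean on these libraries where they do the work, as an engineer would, in place of code of your own. Each camera call takes 0.05 s, during which the arm holds its last target. There are 200 camera calls.

## Working session

There is one attempt and no reset: what is moved stays moved. The work goes in short steps, Python scripts to look and compute and a shell command to move; the robot and the scene stay as the last step left them, time stands still between calls to the robot, and variables do not carry over. Pictures are saved under pics/ and viewed, at most 14 in all, crops included, and the job is handed in when it is done.

```bash
mkdir -p pics; cat > h.py <<'E'
import numpy as np, cv2
from plant import manip
def grab(n,f=None):
    im=manip.grab_frame(n)
    if f: cv2.imwrite('pics/'+f,cv2.cvtColor(im,cv2.COLOR_RGB2BGR))
    return im
def ray(n,uv):
    p=manip.camera_params(n);K=np.array(p['mtx']);T=np.array(p['world_to_cam'])
    d=np.linalg.inv(K)@np.array([uv[0],uv[1],1.]);d=d[:2]/d[2]
    s=d.copy()
    for _ in range(20): s=d/(1+p['k1']*(s@s))
    R=T[:3,:3];o=-R.T@T[:3,3]
    return o,R.T@np.array([s[0],-s[1],-1.])
def onz(n,uv,z):
    o,d=ray(n,uv);return o+d*(z-o[2])/d[2]
def proj(n,P):
    p=manip.camera_params(n);K=np.array(p['mtx']);T=np.array(p['world_to_cam'])
    c=T[:3,:3]@np.array(P,float)+T[:3,3];s=np.array([c[0],-c[1]])/-c[2]
    s=s*(1+p['k1']*(s@s));return (K@np.r_[s,1])[:2]
E
python3 - <<'E'
from h import *
for n in('top','side'):
    grab(n,n+'0.png');p=manip.camera_params(n);T=np.array(p['world_to_cam']);print(n,np.round(p['mtx'],1).tolist(),p['k1'],np.round(-T[:3,:3].T@T[:3,3],3),np.round(T[:3,:3],2).tolist())
s=manip.observe();print(s,manip.grip_point_offset)
E
```

```text
top [[528.3, 0.0, 284.3], [0.0, 528.3, 210.4], [0.0, 0.0, 1.0]] -0.043356949961120536 [0.246 0.068 1.446] [[-0.07, -1.0, 0.0], [0.97, -0.06, 0.23], [-0.22, 0.02, 0.97]]
side [[408.1, 0.0, 278.1], [0.0, 408.1, 201.0], [0.0, 0.0, 1.0]] -0.08697014291989649 [ 0.37  -0.711  0.744] [[0.97, -0.25, -0.0], [0.16, 0.61, 0.77], [-0.19, -0.75, 0.63]]
{'clock': 0.1, 'joint_positions': array([-1.32429058e+00,  3.77999691e-01,  7.97977343e-02,  1.27439798e+00,
        4.13421797e-06,  1.46050018e+00]), 'joint_vel': array([ 0.0018883 , -0.00168273,  0.0018139 , -0.00178311, -0.00036763,
        0.00220525]), 'joint_torque': array([ 1.17003434e-03, -4.64692283e+01,  2.70583355e+01,  1.20459308e-02,
       -1.54649306e-04, -2.77065432e-06]), 'eef_pos': array([ 0.20070471, -0.53822647,  0.23046358]), 'tool_rot': array([-3.08996038e+00, -5.57175483e-01,  1.86213552e-04]), 'force': array([-0.0716407 ,  0.04852409, -0.32129975]), 'wrist_torque': array([ 0.02631488, -0.03174364, -0.04406109]), 'grasp_force': 0.0, 'finger_gap': 0.08556777535424734} -0.0187
```

View pics/top0.png

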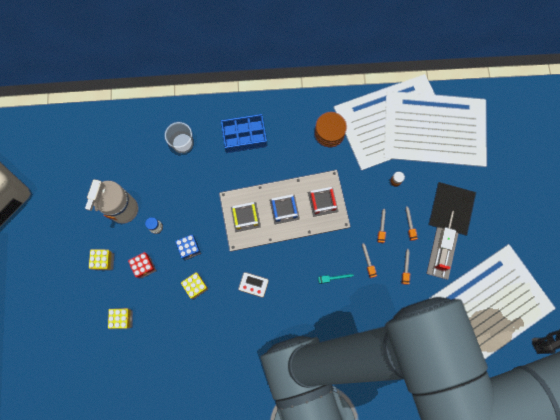

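View pics/side0.png

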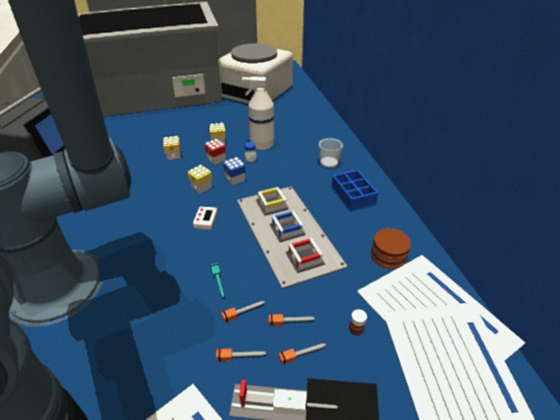

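Top view: the blocks are red (141,265), blue (187,246), and yellow-looking at (99,259), (119,318) and (194,286). The docks are yellow (245,215), blue (285,208) and red (323,200). The orange pins have grips near (382,237), (412,236), (371,271) and (406,280). The charger is near (446,245), with its red tab at (442,267). Next I'll enlarge and measure.

```bash
python3 - <<'E'
from h import *
t=cv2.imread('pics/top0.png');s=cv2.imread('pics/side0.png')
r=lambda im,x,y,w,h,W,H:cv2.resize(im[y:y+h,x:x+w],(W,H),interpolation=cv2.INTER_CUBIC)
A=np.vstack([np.hstack([r(s,150,115,110,82,400,300),r(t,80,230,133,100,400,300)]),np.hstack([r(t,215,165,140,105,400,300),r(t,355,180,133,100,400,300)])])
cv2.imwrite('pics/m1.png',A)
hsv=cv2.cvtColor(t,cv2.COLOR_BGR2HSV)
def blobs(n,hsv,ranges,amin,amax=2000):
    m=sum(cv2.inRange(hsv,a,b) for a,b in ranges)
    k,l,st,c=cv2.connectedComponentsWithStats(m,connectivity=8)
    for i in range(1,k):
        if amin<=st[i,4]<=amax:
            p=np.argwhere(l==i)[:,::-1].astype(np.float32);rr=cv2.minAreaRect(p)
            print(n,np.round(c[i],1),st[i,4],'rect',np.round(rr[0],1),np.round(rr[1],1),round(rr[2],1))
R={'red':[((0,150,70),(6,255,255)),((172,150,70),(180,255,255))],'orange':[((5,150,130),(16,255,255))],'yellow':[((22,120,90),(34,255,255))],'blue':[((108,130,90),(125,255,255))],'green':[((50,80,60),(95,255,255))]}
for k,v in R.items(): blobs(k,hsv,v,8)
for q in [(99,259),(119,318),(194,286)]: print(q,np.round(onz('top',q,.06),3),np.hypot(*onz('top',q,.06)[:2]))
E
```

```text
red [332.4 196.8] 39 rect [332.3 196.7] [15.5  2.3] 77.0
red [313.4 200.4] 46 rect [313.5 200.5] [15.8  2.7] 76.0
red [146.5 266.3] 80 rect [146.6 266.6] [13.8 24.7] 19.2
red [141.1 259.7] 11 rect [141.1 259.9] [3.2 2.8] 18.4
red [143.6 265.3] 9 rect [143.6 265.3] [2.2 2.7] 26.6
red [442.6 266.9] 52 rect [442.6 267. ] [12.9  4.6] 14.0
red [138. 268.] 9 rect [138. 268.] [2. 2.] 90.0
orange [330.8 126.2] 643 rect [331.  126.5] [27. 28.] 90.0
orange [412.2 232.6] 48 rect [412.  232.5] [7. 6.] 90.0
orange [381.2 235.1] 48 rect [381.3 235. ] [6.5 7.3] 11.3
orange [413.3 238.4] 9 rect [413.5 238.5] [1. 5.] 90.0
orange [380.3 240.7] 9 rect [380.5 240.5] [5. 1.] -0.0
orange [371.5 270.9] 57 rect [371.6 271.2] [10.4  6.3] 76.0
orange [405.6 276.4] 50 rect [406.  276.5] [7. 6.] 90.0
orange [405.5 282.5] 12 rect [405.5 282.5] [1. 5.] 90.0
yellow [254.2 212.2] 48 rect [254.2 212.1] [16.3  2.7] 78.7
yellow [234.9 216.3] 49 rect [234.8 216. ] [16.5  2.7] 78.7
yellow [101.1 259.9] 199 rect [ 99.5 259. ] [18. 21.] 90.0
yellow [194.6 285.8] 183 rect [193.6 285.1] [19.7 19.7] 56.3
yellow [120.2 318.1]
[... 10006 characters left out ...]
.4 75.5] 21 rect [85. 76.] [6. 8.] 90.0
blue [142.   73.6] 15 rect [142.1  73.2] [8.4 2.7] 11.3
blue [41.6 77.3] 23 rect [41.4 77.2] [5.  8.7] 68.2
blue [69.6 77.1] 9 rect [69.4 77.3] [4.5 3.1] 63.4
blue [243.3 132. ] 1000 rect [243.2 131. ] [28.8 41.8] 80.8
blue [293.5 204.7] 44 rect [293.5 204.6] [15.5  2.6] 77.5
blue [274.1 208.2] 44 rect [274.2 208.5] [15.5  2.5] 78.7
blue [151.4 223.3] 118 rect [151.5 223.5] [11. 11.] 90.0
blue [187.8 246.7] 154 rect [186.9 246.2] [18.5 19.2] 69.4
green [332.  277.6] 155 rect [335.5 278. ] [ 7.1 35.2] 87.3
(99, 259) [0.466 0.538 0.06 ] 0.7118347425963998
(119, 318) [0.309 0.485 0.06 ] 0.5748977242114555
(194, 286) [0.379 0.288 0.06 ] 0.47637411205600944
```

View pics/m1.png

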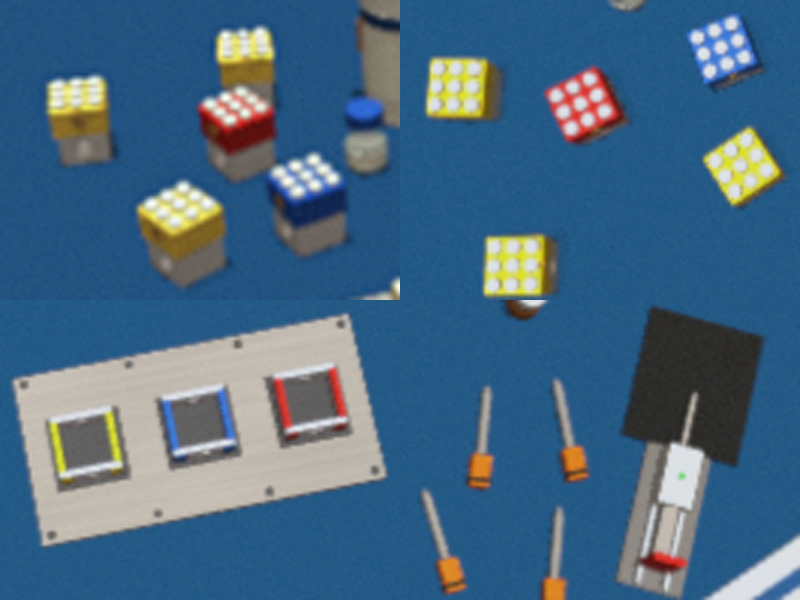

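Candidates for block_yellow are (99,259) at 0.71 m from the base, (119,318) at 0.57 m and (194,286) at 0.48 m. The last one is nearest, so it is the one meant; the crop shows it as a genuine block with caps. In the side crop, all the pads are on the faces towards the robot (-x). The turquoise pin at (335,278) is the decoy.

```bash
cat >> h.py <<'E'
R={'red':[((0,140,60),(6,255,255)),((172,140,60),(180,255,255))],'yellow':[((20,110,80),(34,255,255))],'blue':[((106,140,75),(125,255,255))],'orange':[((5,150,110),(18,255,255))]}
def mask(im,c):
    h=cv2.cvtColor(im,cv2.COLOR_RGB2HSV);return sum(cv2.inRange(h,a,b) for a,b in R[c])
def tri(a,b):
    (o1,d1),(o2,d2)=ray('top',a),ray('side',b)
    A=np.stack([d1,-d2],1);x=np.linalg.lstsq(A,o2-o1,rcond=None)[0]
    p,q=o1+x[0]*d1,o2+x[1]*d2;return (p+q)/2,np.linalg.norm(p-q)
def caps(im,n,guess,rad):
    # white caps around guess pixel -> centroid, min-area-rect of white
    h=cv2.cvtColor(im,cv2.COLOR_RGB2HSV);m=cv2.inRange(h,(0,0,150),(180,75,255))
    yy,xx=np.mgrid[:420,:560];m[(xx-guess[0])**2+(yy-guess[1])**2>rad**2]=0
    p=np.argwhere(m)[:,::-1].astype(np.float32);r=cv2.minAreaRect(p)
    w=np.array([onz(n,q,.062)[:2] for q in cv2.boxPoints(r)]);e=w[1]-w[0]
    return p.mean(0),np.array(r[0]),len(p),r[1],np.degrees(np.arctan2(e[1],e[0]))%90
def st():
    s=manip.observe();M=cv2.Rodrigues(np.array(s['tool_rot']))[0]
    print('t%.1f pos %s ydir %.1f tilt %.2f F %s gap %.4f gf %.1f j %s'%(s['clock'],np.round(s['eef_pos'],4),np.degrees(np.arctan2(M[1,1],M[0,1]))%180,np.degrees(np.arccos(-M[2,2])),np.round(s['force'],1),s['finger_gap'],s['grasp_force'],np.round(s['joint_positions'],2)))
def pins(im):
    m=mask(im,'orange');m=cv2.morphologyEx(m,cv2.MORPH_CLOSE,np.ones((5,5)))
    k,l,S,c=cv2.connectedComponentsWithStats(m);h=cv2.cvtColor(im,cv2.COLOR_RGB2HSV)
    out=[]
    g=((h[...,1]<110)&(h[...,2]>75)).astype(np.uint8)
    for i in range(1,k):
        if 40<S[i,4]<140 and S[i,0]>350:
            p=np.argwhere(l==i)[:,::-1].astype(float);C=p.mean(0)
            kk,ll,SS,cc=cv2.connectedComponentsWithStats(g)
            for j in range(1,kk):
                if 20<SS[j,4]<150 and np.hypot(*(cc[j]-C))<32 and max(SS[j,2],SS[j,3])>10:
                    a=onz('top',C,.016);b=onz('top',cc[j],.009)
                    out.append((np.round(C,1),np.round(a[:2],4),np.round(np.degrees(np.arctan2(*(b-a)[1::-1])),1),round(np.hypot(*(b-a)[:2]),3),len(p),SS[j,4]))
    return out
E
python3 - <<'E'
from h import *
g=lambda f:cv2.cvtColor(cv2.imread('pics/'+f),cv2.COLOR_BGR2RGB)
t,s=g('top0.png'),g('side0.png')
for n,gt,gs in[('red',(141,265),(215,145)),('blue',(187,246),(235,164)),('yellow',(194,286),(200,173))]:
    a=caps(t,'top',gt,14);b=caps(s,'side',gs,13)
    print(n,a,b,'z62',np.round(onz('top',a[0],.062),4),np.round(onz('side',b[0],.062),4),'tri',tri(a[0],b[0]))
D={}
for n in('yellow','blue','red'):
    def bars(im,box):
        m=mask(im,n);x0,y0,x1,y1=box;mm=np.zeros_like(m);mm[y0:y1,x0:x1]=m[y0:y1,x0:x1]
        k,l,S,c=cv2.connectedComponentsWithStats(mm,connectivity=8);i=[i for i in range(1,k) if S[i,4]>12]
        return [np.round(c[j],1) for j in i],[S[j,4] for j in i]
    T=bars(t,(215,170,350,250));Q=bars(s,(240,180,345,285));print(n,T,Q)
    for z in(.041,): D[n]=np.mean([onz('top',q,z) for q in T[0]],0);print(np.round([onz('top',q,z) for q in T[0]],4).tolist(),np.round(D[n],4))
v=D['red']-D['yellow'];print('row len',np.linalg.norm(v),'dir',np.degrees(np.arctan2(v[1],v[0])))
for p in pins(t): print(p)
st()
E
```

```text
red (array([139.46896, 264.11725], dtype=float32), array([139.30001831, 264.10003662]), 145, (15.652474403381348, 16.54690170288086), np.float64(23.63499709357373)) (array([214.26744, 143.10464], dtype=float32), array([214.56895447, 143.17240906]), 86, (8.541985511779785, 15.784103393554688), np.float64(25.88204780761483)) z62 [0.4455 0.43   0.062 ] [0.4477 0.4303 0.062 ] tri (array([0.4465919 , 0.43005836, 0.06195066]), np.float64(0.002242173213586615))
blue (array([186.22728, 245.40909], dtype=float32), array([186.18966675, 245.22416687]), 132, (15.784103393554688, 16.155494689941406), np.float64(18.66563213163259)) (array([233.37383, 162.37383], dtype=float32), array([233.65002441, 162.44999695]), 107, (9.486833572387695, 16.12761688232422), np.float64(17.92648278039003)) z62 [0.4874 0.3055 0.062 ] [0.4891 0.3054 0.062 ] tri (array([0.48830222, 0.3055475 , 0.06172161]), np.float64(0.0017604747750608113))
yellow (array([192.89209, 284.77698], dtype=float32), array([192.76922607, 284.65380859]), 139, (16.363656997680664, 16.641006469726562), np.float64(30.583196013955785)) (array([1
[... 1198 characters left out ...]
.float64(0.04), 65, np.int32(109))
(array([412.4, 233.9]), array([ 0.4865, -0.3097]), np.float64(163.6), np.float64(0.087), 65, np.int32(121))
(array([381. , 236.5]), array([ 0.485, -0.222]), np.float64(-12.9), np.float64(0.046), 66, np.int32(92))
(array([381. , 236.5]), array([ 0.485, -0.222]), np.float64(143.0), np.float64(0.069), 66, np.int32(109))
(array([371.5, 271.2]), array([ 0.3917, -0.1859]), np.float64(7.9), np.float64(0.039), 68, np.int32(109))
(array([405.6, 277.9]), array([ 0.3672, -0.2767]), np.float64(-13.5), np.float64(0.037), 68, np.int32(121))
t0.1 pos [ 0.2007 -0.5382  0.2305] ydir 110.4 tilt 0.10 F [-0.1  0.  -0.3] gap 0.0856 gf 0.0 j [-1.32  0.38  0.08  1.27  0.    1.46]
```

```bash
python3 -m crank '[[[0,0,0.95,0.8,0.9,0,1],[0,0,0.95,0.8,0.9,0,1],[0,0,0.95,0.8,0.9,0,1],[0,0,0.95,0.8,0.9,0,1],[0,0,0.95,0.8,0.9,0,1],[0,0,0.95,0.8,0.9,0,1],[0,0,0.95,0.8,0.9,0,1],[0,0,0.95,0.7,0.9,0,1],[0,0,0.95,0,0.95,0,1],[0,0,0.95,0,0.95,0,1],[0,0,0.95,0,0.95,0,1],[0,0,0.95,0,0.95,0,1],[0,0,0.95,0,0.95,0,1],[0,0,0.95,0,0.95,0,1],[0,0,0.95,0,0.95,0,1],[0,0,0.95,0,0.95,0,1],[0,0,0.95,0,0.95,0,1],[0,0,0.95,-0.6,0.95,0,1],[0,0,0.95,-0.6,0.95,0,1],[0,0,0.95,-0.6,0.95,0,1]]]' 60; python3 -c "from h import *;st()"
```

```text
clock: 2.6
eef_pos: [0.3797, 0.2062, 0.231]
tool_rot: [0.833, -3.028, -0.0]
force: [0.4, -0.1, 0.6]
finger_gap: 0.0858
grasp_force: 0.0
t2.6 pos [0.3797 0.2062 0.231 ] ydir 120.7 tilt 0.04 F [ 0.4 -0.1  0.6] gap 0.0858 gf 0.0 j [ 0.35  0.09 -0.29  1.19  0.   -0.19]
```

```bash
python3 -m crank '[[[0,0,0,0.05,0.7,0,1],[0,0,0,0.05,0.7,0,1],[0,0,0,0,0.71,-0.4,1],[0,0,0,0,0,-1,1],[0,0,0,0,0,-1,1],[0,0,0,0,0,-1,1],[0,0,0,0,0,-1,1],[0,0,0,0,0,-0.6,1],[0,0,0,0,0,0,-1],[0,0,0,0,0,0,-1],[0,0,0,0,0,0,-1],[0,0,0,0,0,0,-1],[0,0,0,0,0,0,-1]]]' 60; python3 -c "from h import *;st()"
```

```text
clock: 4.22
eef_pos: [0.3859, 0.2902, 0.0326]
tool_rot: [-0.824, 3.029, 0.001]
force: [-0.5, -0.3, 6.6]
finger_gap: 0.049
grasp_force: 63.8
t4.2 pos [0.3859 0.2902 0.0326] ydir 120.4 tilt 0.14 F [-0.5 -0.3  6.6] gap 0.0490 gf 63.8 j [ 0.51  0.36 -0.51  0.7   0.   -0.02]
```

```bash
python3 -m crank '[[[0,0,0,0,0,0.8,-1],[0,0,0,0,0,0.8,-1],[0,0,0,0,0,0.8,-1],[0,0,-0.37,0.76,-0.59,0,-1],[0,0,-0.38,0.76,-0.59,0,-1],[0,0,-0.38,0.76,-0.59,0,-1],[0,0,-0.38,0.76,-0.59,0,-1],[0,0,-0.38,0.76,-0.59,0,-1],[0,0,-0.38,0.78,-0.58,0,-1],[0,0,0,0,0,-0.6,-1],[0,0,0,0,0,0,-1],[0,0,0,0,0,0,-1]]]'; python3 - <<'E'
from h import *
st()
s=grab('side','s1.png');t=grab('top','t1.png')
A=np.hstack([cv2.resize(im[y:y+100,x:x+100],(400,400),interpolation=cv2.INTER_CUBIC) for im,x,y in((s,220,130),(t,190,160))])
cv2.imwrite('pics/m2.png',A[...,::-1])
E
```

```text
clock: 5.72
eef_pos: [0.5672, 0.1485, 0.1033]
tool_rot: [0.213, -3.133, 0.0]
force: [-0.4, -0.1, -2.7]
finger_gap: 0.0489
grasp_force: 70.4
t5.7 pos [0.5672 0.1485 0.1033] ydir 97.8 tilt 0.08 F [-0.4 -0.1 -2.7] gap 0.0489 gf 70.4 j [ 0.15  0.47 -0.12  0.98  0.    0.01]
```

View pics/m2.png

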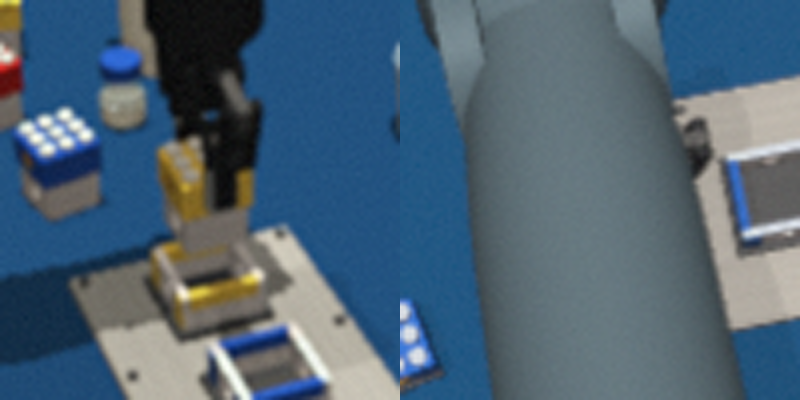

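```bash
python3 -m crank '[[[0,0,0,0.06,0.01,-0.4,-1],[0,0,0,0,0,-0.2,-1],[0,0,0,0,0,-0.15,-1],[0,0,0,0,0,-0.15,-1],[0,0,0,0,0,0,-1]]]'; python3 -c "from h import *;st()"
```

```text
clock: 6.45
eef_pos: [0.5699, 0.1487, 0.0667]
tool_rot: [0.212, -3.133, -0.0]
force: [0.6, -1.2, -3.7]
finger_gap: 0.0488
grasp_force: 70.5
t6.5 pos [0.5699 0.1487 0.0667] ydir 97.7 tilt 0.07 F [ 0.6 -1.2 -3.7] gap 0.0488 gf 70.5 j [ 0.15  0.5  -0.17  0.9   0.    0.01]
```

```bash
python3 -m crank '[[[0,0,0,0,0,-0.2,-1],[0,0,0,0,0,-0.2,-1],[0,0,0,0,0,-0.08,-1],[0,0,0,0,0,0,-1]]]'; python3 -c "from h import *;st()"
```

```text
clock: 6.95
eef_pos: [0.5704, 0.1488, 0.0478]
tool_rot: [0.212, -3.134, -0.0]
force: [0.0, -0.5, -3.8]
finger_gap: 0.0486
grasp_force: 70.7
t7.0 pos [0.5704 0.1488 0.0478] ydir 97.7 tilt 0.02 F [ 0.  -0.5 -3.8] gap 0.0486 gf 70.7 j [ 0.15  0.52 -0.19  0.86  0.    0.01]
```

```bash
python3 -m crank '[[[0,0,0,0,0,-0.03,0.4],[0,0,0,0,0,0,1],[0,0,0,0,0,0,1],[0,0,0,0,0,0,1],[0,0,0,0,0,0.7,1],[0,0,0,0,0,1,1],[0,0,0,0,0,1,1],[0,0,0.5,-0.9,-0.4,0,1],[0,0,0.5,-0.9,-0.4,0,1],[0,0,0,-0.9,-0.4,0,1]]]'; cat > look.py <<'E'
from h import *
import sys
tag=sys.argv[1]
t=grab('top','t%s.png'%tag);s=grab('side','s%s.png'%tag);st()
for n,P in[('yellow',(.3834,.2908)),('blue',(.4883,.3055)),('red',(.4465,.43)),('yellow',(.567,.1487)),('blue',(.5818,.0397)),('red',(.5966,-.0693))]:
    z=.075 if P[0]>.55 else .062
    try:
        a=caps(t,'top',proj('top',(*P,z)),16);b=caps(s,'side',proj('side',(*P,z)),14)
        if min(a[2],b[2])>60: print(n,P,a[2],b[2],'tri',np.round(tri(a[0],b[0]),4) if 0 else tri(a[0],b[0]),'yaw',round(a[4],1),round(b[4],1))
    except Exception as e: pass
E
python3 look.py 2
```

```text
clock: 8.2
eef_pos: [0.4616, 0.1004, 0.1552]
tool_rot: [-0.485, 3.103, -0.0]
force: [-0.2, -0.3, -0.5]
finger_gap: 0.0854
grasp_force: 0.0
t8.3 pos [0.4577 0.0997 0.1543] ydir 107.7 tilt 0.28 F [ 0.4  0.  -0.5] gap 0.0854 gf 0.0 j [ 0.08  0.21 -0.36  1.01 -0.   -0.23]
blue (0.5818, 0.0397) 160 267 tri (array([0.58435027, 0.01915147, 0.0991503 ]), np.float64(0.006481323374038888)) yaw 63.2 75.6
red (0.5966, -0.0693) 372 283 tri (array([ 0.6045354 , -0.07459776,  0.08919891]), np.float64(0.0013754406767639818)) yaw 20.9 63.8h.py:33: RuntimeWarning: Mean of empty slice.
  return p.mean(0),np.array(r[0]),len(p),r[1],np.degrees(np.arctan2(e[1],e[0]))%90
  ret = um.true_divide(
```

```bash
python3 - <<'E'
from h import *
a=cv2.imread('pics/t2.png');b=cv2.imread('pics/s2.png')
cv2.imwrite('pics/m3.png',np.hstack([a[150:350,80:480],b[100:300,120:520]]))
E
```

```text
(no output)
```

View pics/m3.png

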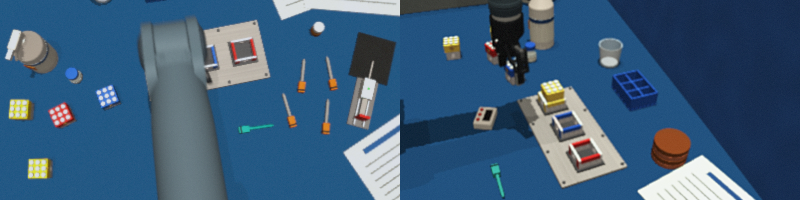

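The yellow block is seated in its dock. The red and blue blocks are visible in the top view only, so I'll make the look script work per camera.

```bash
cat > look.py <<'E'
from h import *
import sys
tag=sys.argv[1]
T=grab('top','t%s.png'%tag);S=grab('side','s%s.png'%tag);st()
for n,P in[('yellow',(.3834,.2908)),('blue',(.4883,.3055)),('red',(.4465,.43)),('yellow',(.567,.1487)),('blue',(.5818,.0397)),('red',(.5966,-.0693))]:
    z=.075 if P[0]>.55 else .062
    for c,im,r,off in(('top',T,14,.001),('side',S,13,-.001)):
        try:
            a=caps(im,c,proj(c,(*P,z)),r)
            if a[2]<60: continue
            print(n,c,a[2],np.round(onz(c,a[0],z)[:2]+[off,0],4),'yaw %.1f'%a[4])
        except cv2.error: pass
for p in pins(T): print('pin',*p)
E
python3 look.py 3 2>/dev/null
```

```text
t8.4 pos [0.4624 0.1007 0.1553] ydir 107.7 tilt 0.05 F [ 0.5 -0.2  1.1] gap 0.0854 gf 0.0 j [ 0.08  0.21 -0.35  1.01  0.   -0.23]
blue top 132 [0.4884 0.3055] yaw 18.7
red top 143 [0.4466 0.4301] yaw 23.6
yellow side 139 [0.5682 0.1473] yaw 19.1
blue top 76 [0.5867 0.0213] yaw 69.6
blue side 224 [0.5947 0.047 ] yaw 68.9
red top 246 [ 0.6102 -0.0743] yaw 23.5
red side 238 [ 0.6069 -0.0614] yaw 63.3
pin [412.5 233.9] [ 0.4864 -0.3099] 1.3 0.04 64 110
pin [412.5 233.9] [ 0.4864 -0.3099] 63.4 0.087 64 103
pin [412.5 233.9] [ 0.4864 -0.3099] 163.5 0.087 64 121
pin [381.  236.5] [ 0.485 -0.222] -14.7 0.042 66 103
pin [381.  236.5] [ 0.485 -0.222] 137.3 0.065 66 95
pin [371.5 271.2] [ 0.3917 -0.1859] 9.9 0.046 68 95
pin [405.6 277.8] [ 0.3674 -0.2768] -13.3 0.036 67 121
```

```bash
python3 -m crank '[[[0,0,0.08,0.12,0.85,0,1],[0,0,0,0.11,0.85,0,1],[0,0,0,0.1,0.85,0,1],[0,0,0,0.1,0.85,0,1],[0,0,0,0.1,0.86,0,1],[0,0,0,0.1,0.86,0,1],[0,0,0,0,0,-0.9,1],[0,0,0,0,0,-0.9,1],[0,0,0,0,0,-0.8,1],[0,0,0,0,0,-0.5,1],[0,0,0,0,0,0,-1],[0,0,0,0,0,0,-1],[0,0,0,0,0,0,-1],[0,0,0,0,0,0,-1],[0,0,0,0,0,0,-1]]]'; python3 -c "from h import *;st()"
```

```text
clock: 10.28
eef_pos: [0.489, 0.3063, 0.0322]
tool_rot: [-0.506, 3.098, 0.002]
force: [1.6, 0.3, 4.3]
finger_gap: 0.0488
grasp_force: 63.6
t10.3 pos [0.489  0.3063 0.0322] ydir 108.5 tilt 0.18 F [1.6 0.3 4.3] gap 0.0488 gf 63.6 j [ 0.45  0.51 -0.25  0.8   0.    0.13]
```

```bash
python3 -m crank '[[[0,0,0,0,0,0.9,-1],[0,0,0,0,0,0.9,-1],[0,0,0,0,0,0.9,-1],[0,0,-0.15,0.34,-0.95,0,-1],[0,0,-0.15,0.34,-0.95,0,-1],[0,0,-0.15,0.34,-0.95,0,-1],[0,0,-0.15,0.34,-0.95,0,-1],[0,0,-0.15,0.34,-0.95,0,-1],[0,0,-0.15,0.34,-0.95,0,-1],[0,0,-0.17,0.34,-0.96,0,-1],[0,0,0,0,0,-0.8,-1],[0,0,0,0,0,-0.4,-1],[0,0,0,0,0,0,-1],[0,0,0,0,0,0,-1]]]'; python3 -c "from h import *;st()"
```

```text
clock: 12.02
eef_pos: [0.5829, 0.0398, 0.0915]
tool_rot: [-0.216, 3.134, 0.0]
force: [0.3, 0.0, -2.7]
finger_gap: 0.0488
grasp_force: 63.3
t12.0 pos [0.5829 0.0398 0.0915] ydir 97.9 tilt 0.02 F [ 0.3  0.  -2.7] gap 0.0488 gf 63.3 j [-0.04  0.47 -0.15  0.95  0.   -0.18]
```

```bash
python3 -m crank '[[[0,0,-0.01,0,0,-0.3,-1],[0,0,0,0,0,-0.15,-1],[0,0,0,0,0,-0.15,-1],[0,0,0,0,0,0,-1]]]'; python3 -c "from h import *;st()"
```

```text
clock: 12.52
eef_pos: [0.5822, 0.0392, 0.0662]
tool_rot: [0.212, -3.133, -0.0]
force: [-0.1, -0.8, -3.1]
finger_gap: 0.0487
grasp_force: 63.3
t12.5 pos [0.5822 0.0392 0.0662] ydir 97.7 tilt 0.08 F [-0.1 -0.8 -3.1] gap 0.0487 gf 63.3 j [-0.04  0.49 -0.18  0.9   0.   -0.18]
```

```bash
python3 -m crank '[[[0,0,0,0,0,-0.25,-1],[0,0,0,0,0,-0.25,-1],[0,0,0,0,0,-0.03,0.4],[0,0,0,0,0,0,1],[0,0,0,0,0,0,1],[0,0,0,0,0,0,1],[0,0,0,0,0,0.7,1],[0,0,0,0,0,1,1],[0,0,0,0,0,1,1],[0,0,0.3,-0.8,0.9,0,1],[0,0,0.3,-0.8,0.9,0,1],[0,0,0.3,-0.6,0.9,0,1],[0,0,0.3,-0.6,0.9,0,1],[0,0,0.4,-0.6,0.9,0,1],[0,0,0,0,0,0,1]]]'; python3 look.py 4 2>/dev/null | head -8
```

```text
clock: 14.4
eef_pos: [0.4452, 0.221, 0.154]
tool_rot: [0.653, -3.073, -0.001]
force: [-0.4, -0.8, -0.0]
finger_gap: 0.0855
grasp_force: 0.0
t14.5 pos [0.447  0.2193 0.154 ] ydir 113.8 tilt 0.05 F [-0.4 -0.5  0.1] gap 0.0852 gf 0.0 j [ 0.33  0.26 -0.29  1.02 -0.   -0.09]
red top 143 [0.4464 0.4301] yaw 23.6
red side 71 [0.449  0.4262] yaw 17.2
yellow top 259 [0.5735 0.1515] yaw 84.6
yellow side 137 [0.5684 0.1471] yaw 19.1
blue top 274 [0.5903 0.0378] yaw 25.4
blue side 269 [0.5891 0.0473] yaw 35.3
red top 246 [ 0.6104 -0.0742] yaw 26.3
```

```bash
python3 -m crank '[[[0,0,0.05,0,0.88,0,1],[0,0,0,0,0.88,0,1],[0,0,0,0,0.88,0,1],[0,0,0,0,0.88,0,1],[0,0,0,0,0.88,0,1],[0,0,0,0,0.87,0,1],[0,0,0,0,0,-0.9,1],[0,0,0,0,0,-0.9,1],[0,0,0,0,0,-0.8,1],[0,0,0,0,0,-0.48,1],[0,0,0,0,0,0,-1],[0,0,0,0,0,0,-1],[0,0,0,0,0,0,-1],[0,0,0,0,0,0,-1],[0,0,0,0,0,0,-1]]]'; python3 -c "from h import *;st()"
```

```text
clock: 16.38
eef_pos: [0.4481, 0.4305, 0.0318]
tool_rot: [-0.659, 3.069, 0.001]
force: [2.6, -0.5, 4.4]
finger_gap: 0.0486
grasp_force: 63.7
t16.4 pos [0.4481 0.4305 0.0318] ydir 114.2 tilt 0.17 F [ 2.6 -0.5  4.4] gap 0.0486 gf 63.7 j [ 0.66  0.59 -0.11  0.86 -0.    0.24]
```

```bash
python3 -m crank '[[[0,0,0,0,0,0.9,-1],[0,0,0,0,0,0.9,-1],[0,0,0,0,0,0.9,-1],[0,0,-0.11,0.27,-0.9,0,-1],[0,0,-0.12,0.27,-0.89,0,-1],[0,0,-0.12,0.27,-0.89,0,-1],[0,0,-0.12,0.27,-0.89,0,-1],[0,0,-0.12,0.27,-0.89,0,-1],[0,0,-0.12,0.27,-0.89,0,-1],[0,0,-0.12,0.27,-0.89,0,-1],[0,0,-0.12,0.27,-0.89,0,-1],[0,0,-0.12,0.27,-0.89,0,-1],[0,0,-0.12,0.27,-0.89,0,-1],[0,0,-0.12,0.27,-0.89,0,-1],[0,0,-0.12,0.27,-0.89,0,-1],[0,0,-0.12,0.27,-0.89,0,-1],[0,0,-0.12,0.27,-0.9,0,-1],[0,0,0,0,0,-0.9,-1],[0,0,0,0,0,-0.3,-1],[0,0,0,0,0,0,-1]]]'; python3 -c "from h import *;st()"
```

```text
clock: 18.88
eef_pos: [0.5962, -0.0683, 0.0891]
tool_rot: [0.207, -3.131, -0.002]
force: [-0.1, -0.1, -1.7]
finger_gap: 0.0489
grasp_force: 63.2
t18.9 pos [ 0.5962 -0.0683  0.0891] ydir 97.6 tilt 0.25 F [-0.1 -0.1 -1.7] gap 0.0489 gf 63.2 j [-0.22  0.51 -0.1   0.97  0.   -0.35]
```

```bash
python3 -m crank '[[[0,0,0,0.06,-0.02,-0.25,-1],[0,0,0,0,0,-0.15,-1],[0,0,0,0,0,-0.15,-1],[0,0,0,0,0,0,-1]]]'; python3 -c "from h import *;st()"
```

```text
clock: 19.38
eef_pos: [0.6011, -0.0698, 0.0724]
tool_rot: [-0.207, 3.132, -0.001]
force: [-8.1, 2.3, 18.9]
finger_gap: 0.0488
grasp_force: 65.8
t19.4 pos [ 0.6011 -0.0698  0.0724] ydir 97.6 tilt 0.17 F [-8.1  2.3 18.9] gap 0.0488 gf 65.8 j [-0.22  0.52 -0.11  0.93  0.   -0.35]
```

```bash
python3 -m crank '[[[0,0,0,0,0,0.25,-1],[0,0,0,-0.06,0.02,0,-1],[0,0,0,0,0,0,-1],[0,0,0,0,0,0,-1]]]'; python3 -c "from h import *;st()"
```

```text
clock: 19.88
eef_pos: [0.5976, -0.0691, 0.0778]
tool_rot: [0.207, -3.134, -0.001]
force: [-0.8, 0.2, -3.3]
finger_gap: 0.049
grasp_force: 63.3
t19.9 pos [ 0.5976 -0.0691  0.0778] ydir 97.5 tilt 0.07 F [-0.8  0.2 -3.3] gap 0.0490 gf 63.3 j [-0.22  0.52 -0.11  0.94  0.   -0.35]
```

```bash
python3 -m crank '[[[0,0,0.02,0.01,0,-0.15,-1],[0,0,0,0,0,-0.15,-1],[0,0,0,0,0,0,-1]]]'; python3 -c "from h import *;st()"
```

```text
clock: 20.25
eef_pos: [0.5976, -0.069, 0.0654]
tool_rot: [0.212, -3.132, -0.001]
force: [0.5, 0.8, -2.3]
finger_gap: 0.049
grasp_force: 63.3
t20.2 pos [ 0.5976 -0.069   0.0654] ydir 97.7 tilt 0.12 F [ 0.5  0.8 -2.3] gap 0.0490 gf 63.3 j [-0.22  0.53 -0.13  0.92  0.   -0.36]
```

```bash
python3 -m crank '[[[0,0,0,0,0,-0.25,-1],[0,0,0,0,0,-0.23,-1],[0,0,0,0,0,-0.03,0.4],[0,0,0,0,0,0,1],[0,0,0,0,0,0,1],[0,0,0,0,0,0,1],[0,0,0,0,0,0.7,1],[0,0,0,0,0,1,1],[0,0,0,0,0,1,1],[0,0,0,-0.9,0.5,0,1],[0,0,0,-0.9,0.5,0,1],[0,0,0,-0.6,0.5,0,1],[0,0,0,0,0,0,1]]]'; python3 look.py 5 2>/dev/null; python3 - <<'E'
import cv2,numpy as np
a=cv2.imread('pics/t5.png')[190:300,350:480];b=cv2.imread('pics/s5.png')[180:300,230:360]
cv2.imwrite('pics/m4.png',np.hstack([cv2.resize(a,(520,440),interpolation=cv2.INTER_CUBIC)[:, :400],cv2.resize(b,(400,440),interpolation=cv2.INTER_CUBIC)]))
E
```

```text
clock: 21.88
eef_pos: [0.5005, -0.008, 0.1544]
tool_rot: [0.215, -3.133, -0.001]
force: [-0.9, 0.3, 0.5]
finger_gap: 0.0853
grasp_force: 0.0
t22.0 pos [ 0.503  -0.0093  0.1546] ydir 97.8 tilt 0.09 F [ 0.1  0.1 -1.2] gap 0.0854 gf 0.0 j [-0.14  0.27 -0.27  1.03 -0.   -0.28]
yellow top 262 [0.5734 0.1515] yaw 84.6
blue top 174 [0.5931 0.0474] yaw 77.8
blue side 266 [0.5895 0.0471] yaw 7.2
red side 246 [ 0.6028 -0.0617] yaw 27.0
pin [412.5 233.8] [ 0.4867 -0.3099] 1.4 0.04 64 107
pin [412.5 233.8] [ 0.4867 -0.3099] 163.6 0.087 64 119
pin [381.  236.5] [ 0.4851 -0.2219] -13.1 0.046 67 92
pin [381.  236.5] [ 0.4851 -0.2219] 137.4 0.065 67 95
pin [371.5 271.2] [ 0.3917 -0.1859] 9.9 0.046 68 95
pin [405.6 277.9] [ 0.3673 -0.2767] -13.5 0.037 66 119
```

View pics/m4.png

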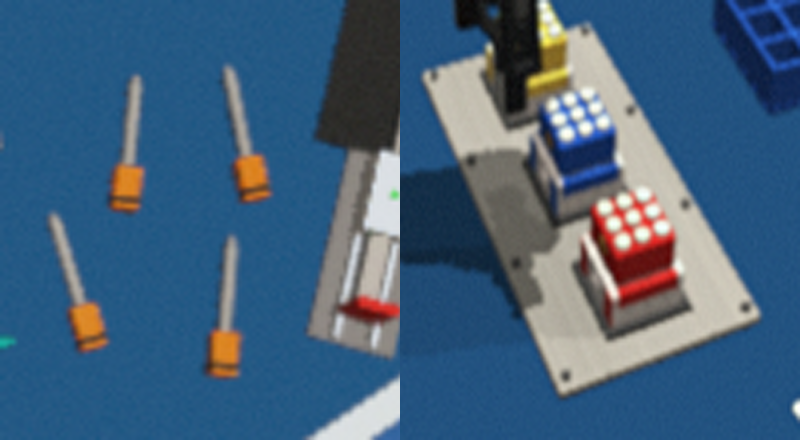

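The side crop shows all three blocks seated, and all four pins are undisturbed. I'll work out the pin headings from the grip centres and tips.

```bash
python3 - <<'E'
from h import *
for n,g,t in[('A',(381.4,236.6),(384,209.5)),('B',(412.7,234.1),(407.2,207)),('C',(371.7,271.5),(363.2,244.2)),('D',(405.9,278),(408,249.5))]:
    a=onz('top',g,.014)+[.001,0,0];b=onz('top',t,.009)+[.001,0,0];d=b-a
    print(n,np.round(a[:2],4),np.round(b[:2],4),'yaw %.1f len %.3f'%(np.degrees(np.arctan2(d[1],d[0])),np.hypot(*d[:2])))
# fine: grip mask extents + shank pixels by bright-grey over blue background (saturation drop)
im=cv2.cvtColor(cv2.imread('pics/t5.png'),cv2.COLOR_BGR2HSV)
for n,g,t in[('A',(381.4,236.6),(384,209.5)),('B',(412.7,234.1),(407.2,207)),('C',(371.7,271.5),(363.2,244.2)),('D',(405.9,278),(408,249.5))]:
    g=np.array(g);t=np.array(t);yy,xx=np.mgrid[:420,:560];P=np.stack([xx,yy],-1)-g;u=(t-g)/np.linalg.norm(t-g)
    al=P@u;ac=abs(P@[-u[1],u[0]]);w=np.clip(160-im[...,1].astype(float),0,None)*(al>9)*(al<26)*(ac<5)
    q=np.argwhere(w>0)[:,::-1].astype(float);ww=w[w>0];c=(q*ww[:,None]).sum(0)/ww.sum();E=np.linalg.eigh(np.cov(q.T,aweights=ww))[1][:,1]
    E=E*np.sign(E@u);a=onz('top',c-E*8,.011);b=onz('top',c+E*8,.011);d=b-a;f=onz('top',c,.011)+[.001,0,0]
    print(n,'shank yaw %.1f'%np.degrees(np.arctan2(d[1],d[0])),np.round(f[:2],4))
E
```

```text
A [ 0.486  -0.2235] [ 0.563  -0.2401] yaw -12.2 len 0.079
B [ 0.4872 -0.311 ] [ 0.5659 -0.3061] yaw 3.5 len 0.079
C [ 0.392  -0.1868] [ 0.469 -0.172] yaw 10.9 len 0.078
D [ 0.3681 -0.2779] [ 0.446  -0.2941] yaw -11.7 len 0.080
A shank yaw -11.7 [ 0.5358 -0.2328]
B shank yaw 5.1 [ 0.5366 -0.3064]
C shank yaw 11.4 [ 0.4387 -0.1772]
D shank yaw -10.3 [ 0.4156 -0.2862]
```

```bash
python3 -m crank '[[[0,0,-0.33,-0.07,-0.9,0,0],[0,0,-0.33,-0.07,-0.9,0,0],[0,0,-0.33,-0.07,-0.89,0,0],[0,0,-0.33,-0.07,-0.89,0,0],[0,0,-0.33,-0.07,-0.89,0,0],[0,0,-0.33,-0.07,-0.89,0,0],[0,0,0,0,0,-0.9,0],[0,0,0,0,0,-0.9,0],[0,0,0,0,0,-0.8,0],[0,0,0,0,0,-0.6,0],[0,0,0,0,0,0,0],[0,0,0,0,0,0,0]]]'; python3 -c "from h import *;st()"
```

```text
clock: 23.48
eef_pos: [0.4867, -0.2246, 0.0269]
tool_rot: [0.33, 3.123, -0.001]
force: [0.6, 0.3, 0.3]
finger_gap: 0.0426
grasp_force: 0.0
t23.5 pos [ 0.4867 -0.2246  0.0269] ydir 77.9 tilt 0.09 F [0.6 0.3 0.3] gap 0.0426 gf 0.0 j [-0.55  0.45 -0.37  0.75 -0.   -0.34]
```

```bash
python3 -m crank '[[[0,0,0,-0.02,0.02,-0.25,0],[0,0,0,0,0,-0.25,0],[0,0,0,0,0,0,0],[0,0,0,0,0,0,-1],[0,0,0,0,0,0,-1],[0,0,0,0,0,0,-1],[0,0,0,0,0,0,-1],[0,0,0,0,0,0,-1]]]' 60; python3 -c "from h import *;st()"
```

```text
clock: 24.48
eef_pos: [0.4852, -0.223, 0.0065]
tool_rot: [0.33, 3.123, -0.0]
force: [-0.5, 0.5, 3.2]
finger_gap: 0.0166
grasp_force: 59.8
t24.5 pos [ 0.4852 -0.223   0.0065] ydir 77.9 tilt 0.05 F [-0.5  0.5  3.2] gap 0.0166 gf 59.8 j [-0.55  0.47 -0.4   0.7   0.   -0.34]
```

```bash
python3 -m crank '[[[0,0,0,0,0,0.9,-1],[0,0,0,0,0,0.6,-1],[0,0,0.5,-0.08,0.86,0.3,-1],[0,0,0.5,-0.08,0.86,0,-1],[0,0,0.5,-0.08,0.85,0,-1],[0,0,0.48,-0.08,0.85,0,-1],[0,0,0,0,0,-0.8,-1],[0,0,0,0,0,-0.5,-1],[0,0,0,0,0,0,-1],[0,0,0,0,0,0,-1]]]'; python3 -c "from h import *;st()"
```

```text
clock: 25.72
eef_pos: [0.4723, -0.0862, 0.0266]
tool_rot: [-0.212, 3.134, -0.0]
force: [-0.4, 0.1, 0.5]
finger_gap: 0.0164
grasp_force: 59.3
t25.7 pos [ 0.4723 -0.0862  0.0266] ydir 97.7 tilt 0.02 F [-0.4  0.1  0.5] gap 0.0164 gf 59.3 j [-0.31  0.36 -0.52  0.69  0.   -0.45]
```

```bash
python3 -m crank '[[[0,0,0,0.25,0.03,0,-1],[0,0,0,0.25,0.04,0,-1],[0,0,0,0.2,0.03,0,-1],[0,0,0,0,0,0,-1]]]'; python3 -c "from h import *;st()"
```

```text
clock: 26.22
eef_pos: [0.5013, -0.0821, 0.0264]
tool_rot: [-0.213, 3.133, -0.001]
force: [0.1, -0.3, -0.4]
finger_gap: 0.0163
grasp_force: 59.3
t26.2 pos [ 0.5013 -0.0821  0.0264] ydir 97.8 tilt 0.07 F [ 0.1 -0.3 -0.4] gap 0.0163 gf 59.3 j [-0.29  0.41 -0.45  0.71  0.   -0.42]
```

```bash
python3 -m crank '[[[0,0,0,0.3,0.04,0,-1],[0,0,0,0.3,0.04,0,-1],[0,0,0,0.25,0.03,0,-1],[0,0,0,0.25,0.03,0,-1],[0,0,0,0,0,0,-1]]]'; python3 -c "from h import *;st()"
```

```text
clock: 26.85
eef_pos: [0.5452, -0.0764, 0.0262]
tool_rot: [-0.213, 3.134, -0.0]
force: [0.2, -0.6, -0.3]
finger_gap: 0.0161
grasp_force: 59.3
t26.9 pos [ 0.5452 -0.0764  0.0262] ydir 97.8 tilt 0.05 F [ 0.2 -0.6 -0.3] gap 0.0161 gf 59.3 j [-0.25  0.48 -0.33  0.76  0.   -0.39]
```

```bash
python3 -m crank '[[[0,0,0,0.1,0.01,0,-1],[0,0,0,0.1,0.01,0,-1],[0,0,0,0.08,0.01,0,-1],[0,0,0,0,0,0,-1]]]'; python3 -c "from h import *;st()"
```

```text
clock: 27.35
eef_pos: [0.551, -0.0755, 0.0252]
tool_rot: [0.21, -3.126, 0.001]
force: [-8.1, -1.9, 3.4]
finger_gap: 0.0165
grasp_force: 59.9
t27.4 pos [ 0.551  -0.0755  0.0252] ydir 97.7 tilt 0.46 F [-8.1 -1.9  3.4] gap 0.0165 gf 59.9 j [-0.25  0.49 -0.3   0.78 -0.   -0.38]
```

```bash
python3 -m crank '[[[0,0,0,0,0,0,-0.3],[0,0,0,0,0,0,0],[0,0,0,0,0,0,0],[0,0,0,0,0,0.7,0],[0,0,0,0,0,0.9,0],[0,0,0,0,0,0.7,0],[0,0,-0.06,-0.26,-0.94,0,0],[0,0,-0.06,-0.26,-0.94,0,0],[0,0,-0.06,-0.26,-0.94,0,0],[0,0,-0.06,-0.26,-0.94,0,0],[0,0,-0.06,-0.28,-0.94,0,0],[0,0,-0.06,-0.28,-0.94,0,0],[0,0,0,0,-0.24,0,0],[0,0,0,0,0,0,0]]]'; python3 look.py 6 2>/dev/null|grep -v ' top'; python3 - <<'E'
import cv2,numpy as np
b=cv2.imread('pics/s6.png')[170:370,200:400]
cv2.imwrite('pics/m5.png',cv2.resize(b,(600,600),interpolation=cv2.INTER_CUBIC))
E
```

```text
clock: 29.1
eef_pos: [0.4916, -0.3106, 0.1181]
tool_rot: [-0.112, 3.139, 0.001]
force: [-0.2, -0.2, 0.0]
finger_gap: 0.0425
grasp_force: 0.0
t29.2 pos [ 0.4915 -0.3093  0.1181] ydir 94.2 tilt 0.05 F [0.3 0.7 0.5] gap 0.0427 gf 0.0 j [-0.67  0.44 -0.12  1.01  0.   -0.74]
pin [412.4 234.2] [ 0.4856 -0.3095] 160.8 0.062 56 59
pin [371.6 270.8] [ 0.3926 -0.1865] 11.0 0.047 65 95
```

View pics/m5.png

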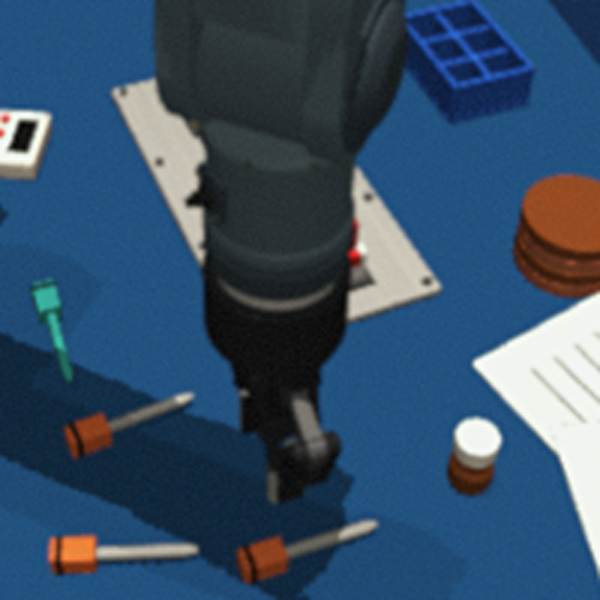

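The view is blocked at the dock, but pins B, C and D have not moved. I'll grasp pin B.

```bash
python3 -m crank '[[[0,0,0,-0.1,-0.03,-0.9,0],[0,0,0,0,0,-0.9,0],[0,0,0,0,0,-0.6,0],[0,0,0,0,0,-0.37,0],[0,0,0,0,0,0,0],[0,0,0,0,0,0,-1],[0,0,0,0,0,0,-1],[0,0,0,0,0,0,-1],[0,0,0,0,0,0,-1],[0,0,0,0,0,0,-1]]]' 60; python3 -c "from h import *;st()"
```

```text
clock: 30.45
eef_pos: [0.4884, -0.3124, 0.0089]
tool_rot: [-0.114, 3.137, -0.002]
force: [0.3, 1.0, 6.3]
finger_gap: 0.0161
grasp_force: 59.9
t30.4 pos [ 0.4884 -0.3124  0.0089] ydir 94.1 tilt 0.16 F [0.3 1.  6.3] gap 0.0161 gf 59.9 j [-0.68  0.54 -0.27  0.76  0.   -0.75]
```

```bash
python3 -m crank '[[[0,0,0,0,0,0.9,-1],[0,0,0,0,0,0.9,-1],[0,0,0.04,-0.09,0.93,0.2,-1],[0,0,0.04,-0.09,0.93,0,-1],[0,0,0.04,-0.09,0.93,0,-1],[0,0,0.04,-0.09,0.93,0,-1],[0,0,0.04,-0.09,0.93,0,-1],[0,0,0.04,-0.08,0.93,0,-1],[0,0,0.04,-0.08,0.93,0,-1],[0,0,0.04,-0.08,0.93,0,-1],[0,0,0.04,-0.08,0.93,0,-1],[0,0,0,0,0,-0.8,-1],[0,0,0,0,0,-0.7,-1],[0,0,0,0,0,0,-1],[0,0,0,0,0,0,-1]]]'; python3 -c "from h import *;st()"
```

```text
clock: 32.33
eef_pos: [0.457, 0.023, 0.0282]
tool_rot: [-0.212, 3.134, -0.0]
force: [-0.7, -0.1, -0.9]
finger_gap: 0.0158
grasp_force: 59.2
t32.3 pos [0.457  0.023  0.0282] ydir 97.7 tilt 0.05 F [-0.7 -0.1 -0.9] gap 0.0158 gf 59.2 j [-0.09  0.32 -0.58  0.67  0.   -0.22]
```

```bash
python3 -m crank '[[[0,0,0,0.25,0.03,0.01,-1],[0,0,0,0.25,0.03,0,-1],[0,0,0,0.2,0.02,0,-1],[0,0,0,0,0,0,-1]]]'; python3 -c "from h import *;st()"
```

```text
clock: 32.83
eef_pos: [0.4858, 0.0264, 0.028]
tool_rot: [-0.212, 3.133, -0.0]
force: [-0.4, 0.1, 0.2]
finger_gap: 0.0162
grasp_force: 59.2
t32.8 pos [0.4858 0.0264 0.028 ] ydir 97.8 tilt 0.07 F [-0.4  0.1  0.2] gap 0.0162 gf 59.2 j [-0.08  0.37 -0.5   0.7   0.   -0.21]
```

```bash
python3 -m crank '[[[0,0,0,0.3,0.04,0.01,-1],[0,0,0,0.3,0.04,0,-1],[0,0,0,0.25,0.04,0,-1],[0,0,0,0.25,0.03,0,-1],[0,0,0,0,0,0,-1],[0,0,0,0.1,0.01,0,-1],[0,0,0,0.1,0.01,0,-1],[0,0,0,0,0,0,-1]]]'; python3 -c "from h import *;st()"
```

```text
clock: 33.83
eef_pos: [0.5368, 0.0332, 0.0282]
tool_rot: [-0.212, 3.134, 0.0]
force: [0.1, 1.2, -0.6]
finger_gap: 0.0159
grasp_force: 59.2
t33.8 pos [0.5368 0.0332 0.0282] ydir 97.7 tilt 0.02 F [ 0.1  1.2 -0.6] gap 0.0159 gf 59.2 j [-0.06  0.45 -0.36  0.75  0.   -0.19]
```

```bash
python3 -m crank '[[[0,0,0,0.08,0.01,0,-1],[0,0,0,0.06,0.01,0,-1],[0,0,0,0,0,0,-1]]]'; python3 -c "from h import *;st()"
```

```text
clock: 34.2
eef_pos: [0.5386, 0.0336, 0.0273]
tool_rot: [0.211, -3.128, 0.001]
force: [-6.4, -1.1, 3.4]
finger_gap: 0.0159
grasp_force: 59.7
t34.2 pos [0.5386 0.0336 0.0273] ydir 97.7 tilt 0.37 F [-6.4 -1.1  3.4] gap 0.0159 gf 59.7 j [-0.05  0.46 -0.35  0.76 -0.   -0.19]
```

```bash
python3 -m crank '[[[0,0,0,0,0,0,-0.3],[0,0,0,0,0,0,0],[0,0,0,0,0,0,0],[0,0,0,0,0,0.7,0],[0,0,0,0,0,0.9,0],[0,0,0,0,0,0.7,0],[0,0,-0.21,-0.48,-0.87,0,0],[0,0,-0.21,-0.48,-0.87,0,0],[0,0,-0.21,-0.48,-0.87,0,0],[0,0,-0.21,-0.47,-0.87,0,0],[0,0,-0.2,-0.47,-0.86,0,0],[0,0,-0.2,-0.47,-0.86,0,0],[0,0,-0.2,-0.47,-0.86,0,0],[0,0,-0.2,-0.47,-0.86,0,0],[0,0,-0.2,-0.47,-0.86,0,0],[0,0,0,0,0,0,0]]]'; python3 look.py 7 2>/dev/null; python3 - <<'E'
import cv2,numpy as np
b=cv2.imread('pics/s7.png')[170:290,220:360];a=cv2.imread('pics/t7.png')[160:280,220:360]
cv2.imwrite('pics/m6.png',np.hstack([cv2.resize(i,(400,343),interpolation=cv2.INTER_CUBIC) for i in(b,a)]))
E
```

```text
clock: 36.2
eef_pos: [0.3717, -0.2802, 0.1209]
tool_rot: [0.298, 3.125, -0.004]
force: [0.4, 0.3, -1.1]
finger_gap: 0.0428
grasp_force: 0.0
t36.3 pos [ 0.3721 -0.2777  0.1205] ydir 79.3 tilt 0.08 F [0.4 1.  0. ] gap 0.0425 gf 0.0 j [-0.78  0.22 -0.43  0.92  0.   -0.59]
yellow top 265 [0.5731 0.1516] yaw 84.6
yellow side 140 [0.568  0.1474] yaw 19.1
blue top 276 [0.5902 0.0377] yaw 25.4
blue side 269 [0.5891 0.0473] yaw 35.3
red top 313 [ 0.6043 -0.0739] yaw 27.2
red side 255 [ 0.6023 -0.062 ] yaw 27.0
pin [380.6 254.8] [ 0.4347 -0.2154] 6.6 0.04 69 106
pin [380.6 254.8] [ 0.4347 -0.2154] -96.4 0.075 69 58
pin [405.4 278.8] [ 0.3649 -0.2758] -12.6 0.063 54 58
```

View pics/m6.png

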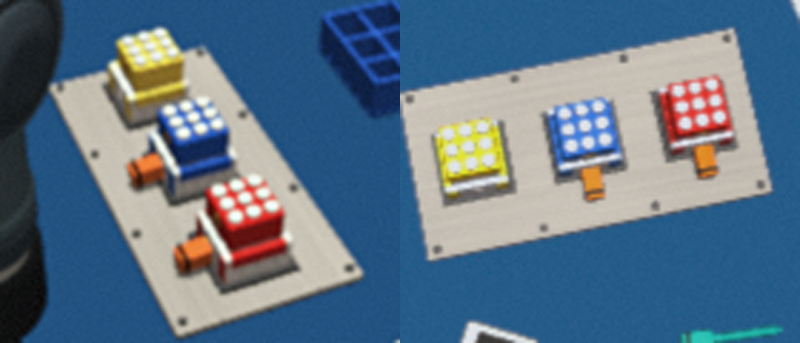

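Pins are seated in the red and blue docks. Pin C has been knocked to about (0.435,-0.215), but it is a spare. Pin D is unmoved, so I'll grasp it.

```bash
python3 -m crank '[[[0,0,0,-0.1,0,-0.9,0],[0,0,0,0,0,-0.9,0],[0,0,0,0,0,-0.6,0],[0,0,0,0,0,-0.43,0],[0,0,0,0,0,0,0],[0,0,0,0,0,0,-1],[0,0,0,0,0,0,-1],[0,0,0,0,0,0,-1],[0,0,0,0,0,0,-1],[0,0,0,0,0,0,-1]]]' 60; python3 -c "from h import *;st()"
```

```text
clock: 37.55
eef_pos: [0.3686, -0.2777, 0.0081]
tool_rot: [0.291, 3.126, -0.001]
force: [-0.2, 2.0, 6.4]
finger_gap: 0.0161
grasp_force: 59.4
t37.5 pos [ 0.3686 -0.2777  0.0081] ydir 79.4 tilt 0.14 F [-0.2  2.   6.4] gap 0.0161 gf 59.4 j [-0.78  0.36 -0.59  0.62  0.   -0.6 ]
```

```bash
python3 -m crank '[[[0,0,0,0,0,0.9,-1],[0,0,0,0,0,0.9,-1],[0,0,0.17,0.17,0.93,0.2,-1],[0,0,0.17,0.17,0.93,0,-1],[0,0,0.17,0.17,0.93,0,-1],[0,0,0.17,0.17,0.93,0,-1],[0,0,0.17,0.17,0.93,0,-1],[0,0,0.17,0.17,0.93,0,-1],[0,0,0.17,0.17,0.93,0,-1],[0,0,0.17,0.17,0.93,0,-1],[0,0,0.16,0.17,0.93,0,-1],[0,0,0.16,0.17,0.93,0,-1],[0,0,0.16,0.16,0.93,0,-1],[0,0,0,0,0,-0.8,-1],[0,0,0,0,0,-0.7,-1],[0,0,0,0,0,0,-1],[0,0,0,0,0,0,-1]]]'; python3 -c "from h import *;st()"
```

```text
clock: 39.67
eef_pos: [0.4426, 0.132, 0.0278]
tool_rot: [-0.212, 3.134, 0.0]
force: [0.1, -0.6, 0.3]
finger_gap: 0.0162
grasp_force: 58.8
t39.7 pos [0.4426 0.132  0.0278] ydir 97.7 tilt 0.05 F [ 0.1 -0.6  0.3] gap 0.0162 gf 58.8 j [ 0.15  0.33 -0.57  0.67  0.    0.02]
```

```bash
python3 -m crank '[[[0,0,0,0.25,0.03,0.01,-1],[0,0,0,0.25,0.03,0,-1],[0,0,0,0.2,0.02,0,-1],[0,0,0,0,0,0,-1]]]'; python3 -c "from h import *;st()"
```

```text
clock: 40.17
eef_pos: [0.4714, 0.1353, 0.0276]
tool_rot: [-0.212, 3.133, 0.0]
force: [-0.8, -0.4, -0.1]
finger_gap: 0.0166
grasp_force: 58.8
t40.2 pos [0.4714 0.1353 0.0276] ydir 97.7 tilt 0.07 F [-0.8 -0.4 -0.1] gap 0.0166 gf 58.8 j [ 0.15  0.38 -0.49  0.7   0.    0.02]
```

```bash
python3 -m crank '[[[0,0,0,0.3,0.04,0.01,-1],[0,0,0,0.3,0.04,0,-1],[0,0,0,0.25,0.04,0,-1],[0,0,0,0.25,0.03,0,-1],[0,0,0,0,0,0,-1],[0,0,0,0.1,0.01,0,-1],[0,0,0,0.1,0.01,0,-1],[0,0,0,0,0,0,-1]]]'; python3 -c "from h import *;st()"
```

```text
clock: 41.18
eef_pos: [0.5224, 0.142, 0.0278]
tool_rot: [-0.212, 3.134, 0.0]
force: [-0.1, -0.1, 0.5]
finger_gap: 0.0161
grasp_force: 58.8
t41.2 pos [0.5224 0.142  0.0278] ydir 97.7 tilt 0.02 F [-0.1 -0.1  0.5] gap 0.0161 gf 58.8 j [ 0.15  0.46 -0.35  0.76  0.    0.01]
```

```bash
python3 -m crank '[[[0,0,0,0.08,0.01,0,-1],[0,0,0,0.06,0.01,0,-1],[0,0,0,0,0,0,-1]]]'; python3 -c "from h import *;st()"
```

```text
clock: 41.55
eef_pos: [0.5235, 0.1422, 0.0268]
tool_rot: [0.212, -3.127, 0.001]
force: [-6.8, -1.5, 4.6]
finger_gap: 0.0162
grasp_force: 59.4
t41.5 pos [0.5235 0.1422 0.0268] ydir 97.8 tilt 0.43 F [-6.8 -1.5  4.6] gap 0.0162 gf 59.4 j [ 0.15  0.47 -0.34  0.77 -0.    0.01]
```

```bash
python3 -m crank '[[[0,0,0,0,0,0,-0.3],[0,0,0,0,0,0,0],[0,0,0,0,0,0,0],[0,0,0,0,0,0.7,0],[0,0,0,0,0,0.9,-1],[0,0,0,0,0,0.9,-1],[0,0,-0.2,-0.4,-0.9,0.4,-1],[0,0,-0.2,-0.4,-0.9,0.4,-1],[0,0,-0.2,-0.4,-0.9,0,-1],[0,0,-0.2,-0.4,-0.9,0,-1],[0,0,-0.2,-0.4,-0.9,0,-1],[0,0,0,-0.2,-0.9,0,-1],[0,0,0,0,0,0,-1]]]'; python3 look.py 8 2>/dev/null; python3 - <<'E'
from h import *
g=lambda f:cv2.cvtColor(cv2.imread('pics/'+f),cv2.COLOR_BGR2RGB)
t,s=g('t8.png'),g('s8.png')
def comps(m,box,amin):
    x0,y0,x1,y1=box;mm=np.zeros_like(m);mm[y0:y1,x0:x1]=m[y0:y1,x0:x1]
    k,l,S,c=cv2.connectedComponentsWithStats(mm,connectivity=8)
    return [(S[i,4],np.argwhere(l==i)[:,::-1].astype(np.float32)) for i in range(1,k) if S[i,4]>=amin]
def rep(name,cam,p,z):
    r=cv2.minAreaRect(p);w=np.array([onz(cam,q,z)[:2] for q in cv2.boxPoints(r)])
    e1,e2=w[1]-w[0],w[2]-w[1];print(name,cam,len(p),np.round(p.mean(0),1),'ctr',np.round(onz(cam,r[0],z)[:2],4),'mean',np.round(onz(cam,p.mean(0),z)[:2],4),'sides %.3f@%.1f %.3f@%.1f'%(np.hypot(*e1),np.degrees(np.arctan2(*e1[::-1]))%180,np.hypot(*e2),np.degrees(np.arctan2(*e2[::-1]))%180))
ht,hs=[cv2.cvtColor(i,cv2.COLOR_RGB2HSV) for i in(t,s)]
for a,p in comps(cv2.inRange(ht,(0,0,0),(180,140,62)),(410,170,490,260),200): rep('mat','top',p,.004)
for a,p in comps(mask(t,'red'),(420,250,470,290),15): rep('tab','top',p,.052)
for a,p in comps(mask(s,'red'),(190,370,270,420),15): rep('tab','side',p,.045)
for a,p in comps(cv2.inRange(ht,(0,0,185),(180,60,255)),(420,215,475,260),30): rep('hood','top',p,.030)
for a,p in comps(cv2.inRange(hs,(0,0,185),(180,60,255)),(220,370,330,420),30): rep('white','side',p,.030)
A=np.hstack([cv2.resize(i[y:y+h,x:x+w],(W,400),interpolation=cv2.INTER_CUBIC) for i,x,y,w,h,W in((t,415,180,75,100,300),(s,215,360,160,60,500))])
A=np.hstack([cv2.resize(t[180:290,415:485],(300,471),interpolation=cv2.INTER_CUBIC),np.vstack([cv2.resize(s[360:420,215:375],(500,188),interpolation=cv2.INTER_CUBIC),cv2.resize(s[180:271,220:381],(500,283),interpolation=cv2.INTER_CUBIC)])])
cv2.imwrite('pics/m7.png',A[...,::-1])
E
```

```text
clock: 43.18
eef_pos: [0.4404, -0.0756, 0.1605]
tool_rot: [0.068, 3.138, -0.003]
force: [0.5, 0.5, -0.4]
finger_gap: -0.0003
grasp_force: 0.0
t43.3 pos [ 0.4405 -0.0736  0.1602] ydir 87.7 tilt 0.10 F [-0.6 -0.1  0.3] gap 0.0003 gf 0.0 j [-0.31  0.16 -0.4   1.01  0.   -0.27]
yellow top 262 [0.5734 0.1515] yaw 84.6
yellow side 141 [0.568  0.1475] yaw 19.1
blue top 275 [0.5901 0.0378] yaw 25.4
blue side 270 [0.589  0.0471] yaw 35.3
red top 206 [ 0.6096 -0.0642] yaw 70.6
red side 253 [ 0.6024 -0.0619] yaw 27.0
mat top 1565 [452.1 207.4] ctr [ 0.554  -0.4342] mean [ 0.5567 -0.4347] sides 0.132@160.0 0.110@72.8
tab top 55 [442.4 266.9] ctr [ 0.3858 -0.3701] mean [ 0.3864 -0.3697] sides 0.014@156.9 0.034@69.9
tab side 126 [242.4 391.7] ctr [ 0.3882 -0.3785] mean [ 0.389  -0.3773] sides 0.045@74.0 0.011@160.1
hood top 215 [448.  238.3] ctr [ 0.4654 -0.4026] mean [ 0.4653 -0.4024] sides 0.055@160.1 0.031@73.4
hood top 36 [443.6 254.2] ctr [ 0.4228 -0.3847] mean [ 0.4226 -0.3844] sides 0.030@160.1 0.009@73.4
white side 841 [279.8 397.9] ctr [ 0.4448 -0.3945] mean [ 0.4512 -0.3974] sides 0.033@73.3 0.106@159.7
white side 84 [258.8 407. ] ctr [ 0.412  -0.4044] mean [ 0.4119 -0.4043] sides 0.005@73.3 0.049@160.1
white side 34 [318.9 404.9] ctr [ 0.5132 -0.4266] mean [ 0.5138 -0.4268] sides 0.003@67.2 0.037@159.3
```

View pics/m7.png

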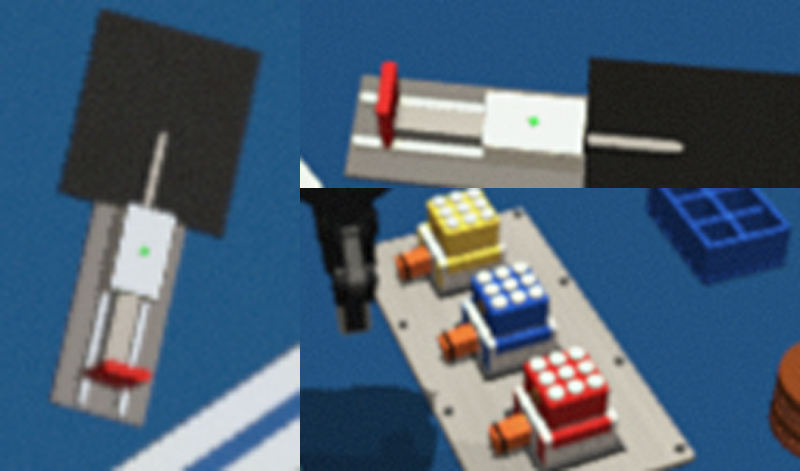

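All three pins are home. The charger's yaw is about -19° and its hood is centred at (0.466,-0.4025). I'll move the shut gripper behind the ejector tab.

```bash
python3 -m crank '[[[0,0,-0.21,-0.26,-0.91,0,-1],[0,0,-0.21,-0.26,-0.91,0,-1],[0,0,-0.21,-0.26,-0.91,0,-1],[0,0,-0.21,-0.26,-0.91,0,-1],[0,0,-0.21,-0.26,-0.91,0,-1],[0,0,-0.21,-0.26,-0.91,0,-1],[0,0,-0.21,-0.26,-0.91,0,-1],[0,0,-0.2,-0.26,-0.91,0,-1],[0,0,0,0,0,-0.9,-1],[0,0,0,0,0,-0.9,-1],[0,0,0,0,0,-0.8,-1],[0,0,0,0,0,-0.4,-1],[0,0,0,0,0,0,-1],[0,0,0,0,0,0,-1]]]'; python3 -c "from h import *;st()"
```

```text
clock: 45.02
eef_pos: [0.3575, -0.3647, 0.0405]
tool_rot: [0.515, 3.098, -0.001]
force: [-0.1, 0.0, 0.5]
finger_gap: -0.0
grasp_force: 0.0
t45.0 pos [ 0.3575 -0.3647  0.0405] ydir 71.1 tilt 0.08 F [-0.1  0.   0.5] gap -0.0000 gf 0.0 j [-0.92  0.39 -0.43  0.75  0.   -0.59]
```

```bash
python3 -m crank '[[[0,0,0,0.18,-0.06,0,-1],[0,0,0,0.18,-0.06,0,-1],[0,0,0,0.18,-0.06,0,-1],[0,0,0,0.18,-0.06,0,-1],[0,0,0,0.18,-0.06,0,-1],[0,0,0,0.18,-0.06,0,-1],[0,0,0,0,0,0,-1]]]'; python3 -c "from h import *;st()"
```

```text
clock: 45.9
eef_pos: [0.4001, -0.3792, 0.0396]
tool_rot: [0.517, 3.099, -0.0]
force: [-4.2, 0.1, 1.8]
finger_gap: -0.0002
grasp_force: 1.6
t45.9 pos [ 0.4001 -0.3792  0.0396] ydir 71.1 tilt 0.01 F [-4.2  0.1  1.8] gap -0.0002 gf 1.6 j [-0.87  0.46 -0.31  0.79 -0.   -0.54]
```

Contact made, with spring force. I'll push on until the hard stop.

```bash
python3 -m crank '[[[0,0,0,0.15,-0.05,0,-1],[0,0,0,0.12,-0.04,0,-1],[0,0,0,0.08,-0.03,0,-1],[0,0,0,0,0,0,-1]]]'; python3 -c "from h import *;st()"
```

```text
clock: 46.4
eef_pos: [0.4132, -0.3836, 0.0395]
tool_rot: [-0.517, -3.098, -0.0]
force: [-4.9, -2.2, 0.7]
finger_gap: 0.0001
grasp_force: 2.0
t46.4 pos [ 0.4132 -0.3836  0.0395] ydir 71.0 tilt 0.05 F [-4.9 -2.2  0.7] gap 0.0001 gf 2.0 j [-0.86  0.49 -0.27  0.81 -0.   -0.53]
```

```bash
python3 -m crank '[[[0,0,0,0.08,-0.03,0,-1],[0,0,0,0.08,-0.03,0,-1],[0,0,0,0,0,0,-1]]]'; python3 -c "from h import *;st()"
```

```text
clock: 46.78
eef_pos: [0.4144, -0.384, 0.0393]
tool_rot: [-0.518, -3.087, -0.001]
force: [-18.9, 2.8, 13.1]
finger_gap: 0.0002
grasp_force: 9.1
t46.8 pos [ 0.4144 -0.384   0.0393] ydir 71.0 tilt 0.66 F [-18.9   2.8  13.1] gap 0.0002 gf 9.1 j [-0.86  0.49 -0.26  0.83 -0.01 -0.52]
```

```bash
python3 -m crank '[[[0,0,0,-0.4,0.14,0,-1],[0,0,0,-0.3,0.1,0.8,-1],[0,0,0,0,0,0.9,-1],[0,0,0,0,0.9,0.9,0],[0,0,0,0,0.9,0,0],[0,0,0,0,0.9,0,0],[0,0,0,0,0.9,0,0],[0,0,0,0,0,0,0]]]'; python3 - <<'E'
from h import *
st();t=grab('top','t9.png');s=grab('side','s9.png')
for c,im,box in(('top',t,(425,185,480,260)),('side',s,(260,360,375,420))):
    h=cv2.cvtColor(im,cv2.COLOR_RGB2HSV);m=cv2.inRange(h,(45,90,40),(95,255,255));x0,y0,x1,y1=box;mm=m*0;mm[y0:y1,x0:x1]=m[y0:y1,x0:x1]
    k,l,S,C=cv2.connectedComponentsWithStats(mm,connectivity=8)
    for i in range(1,k):
        if S[i,4]>15:
            p=np.argwhere(l==i)[:,::-1].astype(np.float32);r=cv2.minAreaRect(p);w=np.array([onz(c,q,.02)[:2] for q in cv2.boxPoints(r)])
            print(c,S[i,4],C[i],np.round(onz(c,C[i],.02),4),np.round(w,3).tolist())
cv2.imwrite('pics/m8.png',np.hstack([cv2.resize(t[170:280,415:485],(300,471),interpolation=cv2.INTER_CUBIC),cv2.resize(s[340:420,215:375],(500,471),interpolation=cv2.INTER_CUBIC)])[...,::-1])
E
```

```text
clock: 47.78
eef_pos: [0.3925, -0.2297, 0.1438]
tool_rot: [0.512, 3.098, 0.004]
force: [1.1, -0.3, -0.3]
finger_gap: 0.0424
grasp_force: 0.0
t47.8 pos [ 0.3925 -0.2297  0.1438] ydir 71.2 tilt 0.17 F [ 1.1 -0.3 -0.3] gap 0.0424 gf 0.0 j [-0.67  0.19 -0.41  0.97  0.   -0.34]
side 268 [317.35820896 405.00746269] [ 0.5132 -0.4223  0.02  ] [[0.49, -0.427], [0.5, -0.403], [0.535, -0.416], [0.524, -0.44]]
```

View pics/m8.png

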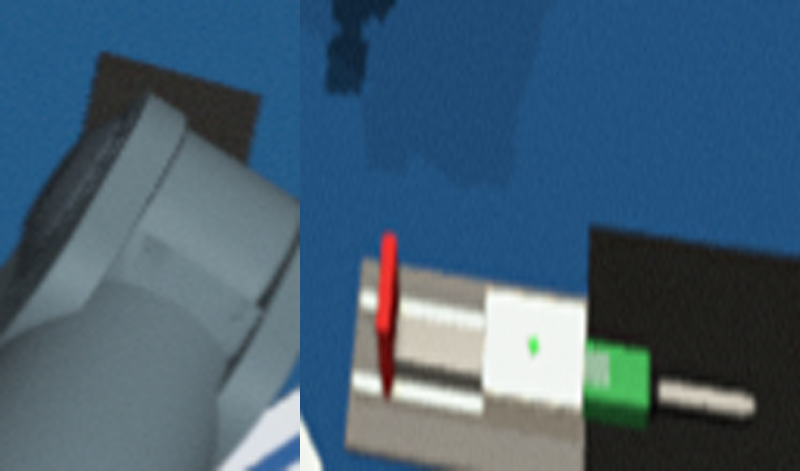

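```bash
python3 -m crank '[[[0,0,0,0.61,-0.95,0,0],[0,0,0,0.61,-0.95,0,0],[0,0,0,0.61,-0.95,0,0],[0,0,0,0.6,-0.94,0,0],[0,0,0,0.6,-0.94,0,0],[0,0,0,0,0,-0.9,0],[0,0,0,0,0,-0.9,0],[0,0,0,0,0,-0.5,0],[0,0,0,0,0,0,0],[0,0,0,0,0,0,0]]]'; python3 -c "from h import *;st()"
```

```text
clock: 49.12
eef_pos: [0.5138, -0.4228, 0.0526]
tool_rot: [0.518, 3.097, -0.001]
force: [-0.2, -0.2, 0.4]
finger_gap: 0.0427
grasp_force: 0.0
t49.1 pos [ 0.5138 -0.4228  0.0526] ydir 71.0 tilt 0.11 F [-0.2 -0.2  0.4] gap 0.0427 gf 0.0 j [-0.78  0.65  0.06  0.98  0.   -0.45]
```

```bash
python3 -m crank '[[[0,0,0,0,0.1,-0.5,0],[0,0,0,0,0,-0.55,0],[0,0,0,0,0,0,0],[0,0,0,0,0,0,-1],[0,0,0,0,0,0,-1],[0,0,0,0,0,0,-1],[0,0,0,0,0,0,-1],[0,0,0,0,0,0,-1]]]' 60; python3 -c "from h import *;st()"
```

```text
clock: 50.12
eef_pos: [0.5145, -0.4189, 0.0119]
tool_rot: [0.517, 3.096, -0.003]
force: [-0.2, -0.2, 6.3]
finger_gap: 0.0163
grasp_force: 60.5
t50.1 pos [ 0.5145 -0.4189  0.0119] ydir 71.0 tilt 0.22 F [-0.2 -0.2  6.3] gap 0.0163 gf 60.5 j [-0.78  0.68  0.    0.89 -0.   -0.45]
```

```bash
python3 - <<'E'
from h import *
p=onz('side',(359.6,408.6),.013);print(p,'charger x',(p[:2]-[.4663,-.4025])@[.9455,-.3256])
E
python3 -m crank '[[[0,0,0,0.2,-0.07,0,-1],[0,0,0,0.2,-0.07,0,-1],[0,0,0,0.2,-0.06,0,-1],[0,0,0,0,0,0.5,-1],[0,0,0,0,0,0.9,-1],[0,0,0,0,0,0.9,-1],[0,0,0,0,0,0.9,-1],[0,0,0,0,0,0.3,-1],[0,0,0,0,0,0,-1]]]'; python3 -c "from h import *;st()"
```

```text
[ 0.58504989 -0.44526322  0.013     ] charger x 0.12620172788976367
clock: 51.25
eef_pos: [0.5376, -0.426, 0.1501]
tool_rot: [0.517, 3.097, -0.001]
force: [-0.5, -0.6, -0.9]
finger_gap: 0.0161
grasp_force: 59.7
t51.2 pos [ 0.5376 -0.426   0.1501] ydir 71.0 tilt 0.08 F [-0.5 -0.6 -0.9] gap 0.0161 gf 59.7 j [-0.76  0.64  0.3   1.23  0.   -0.43]
```

```bash
python3 -m crank '[[[0,0,0.3,-0.2,0.94,0,-1],[0,0,0.3,-0.2,0.94,0,-1],[0,0,0.3,-0.2,0.94,0,-1],[0,0,0.3,-0.2,0.94,0,-1],[0,0,0.3,-0.19,0.94,0,-1],[0,0,0.3,-0.19,0.94,0,-1],[0,0,0.3,-0.19,0.94,0,-1],[0,0,0.3,-0.19,0.94,0,-1],[0,0,0.28,-0.19,0.94,0,-1],[0,0,0,0,0,-0.9,-1],[0,0,0,0,0,-0.9,-1],[0,0,0,0,0,-0.53,-1],[0,0,0,0,0,0,-1],[0,0,0,0,0,0,-1]]]'; python3 - <<'E'
from h import *
st();t=grab('top','t10.png');s=grab('side','s10.png')
cv2.imwrite('pics/m9.png',np.hstack([cv2.resize(t[170:290,250:370],(400,400),interpolation=cv2.INTER_CUBIC),cv2.resize(s[200:300,220:320],(400,400),interpolation=cv2.INTER_CUBIC)])[...,::-1])
E
```

```text
clock: 53.0
eef_pos: [0.4669, -0.0871, 0.0564]
tool_rot: [0.215, -3.133, -0.001]
force: [0.1, -0.1, -0.7]
finger_gap: 0.0161
grasp_force: 59.7
t53.0 pos [ 0.4669 -0.0871  0.0564] ydir 97.8 tilt 0.05 F [ 0.1 -0.1 -0.7] gap 0.0161 gf 59.7 j [-0.32  0.31 -0.5   0.76  0.   -0.46]
```

View pics/m9.png

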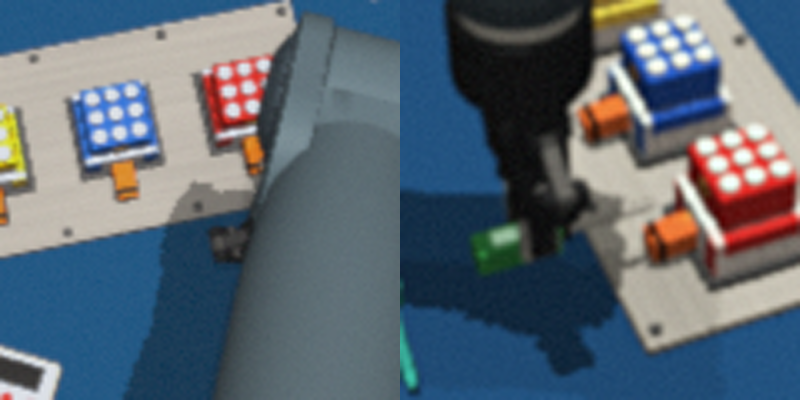

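```bash
python3 -c "
from h import *
print(proj('side',(.542,-.0768,.0575)))"; python3 -m crank '[[[0,0,0,0.25,0.03,0.02,-1],[0,0,0,0.25,0.03,0,-1],[0,0,0,0.06,0.01,0,-1],[0,0,0,0,0,0,-1]]]'; python3 -c "from h import *;st()"
```

```text
[283.21567741 250.3860619 ]
clock: 53.6
eef_pos: [0.49, -0.0844, 0.0573]
tool_rot: [0.215, -3.134, -0.0]
force: [-0.0, 0.4, -0.3]
finger_gap: 0.0162
grasp_force: 59.7
t53.6 pos [ 0.49   -0.0844  0.0573] ydir 97.9 tilt 0.00 F [-0.   0.4 -0.3] gap 0.0162 gf 59.7 j [-0.3   0.35 -0.44  0.78  0.   -0.44]
```

```bash
python3 -m crank '[[[0,0,0,0.08,0.01,0,-1],[0,0,0,0.06,0.01,0,-1],[0,0,0,0.06,0.01,0,-1],[0,0,0,0,0,0,-1]]]'; python3 -c "from h import *;st()"
```

```text
clock: 54.1
eef_pos: [0.4976, -0.0832, 0.0573]
tool_rot: [0.215, -3.134, -0.0]
force: [0.3, 0.5, -0.1]
finger_gap: 0.0159
grasp_force: 59.7
t54.1 pos [ 0.4976 -0.0832  0.0573] ydir 97.8 tilt 0.02 F [ 0.3  0.5 -0.1] gap 0.0159 gf 59.7 j [-0.29  0.36 -0.42  0.79  0.   -0.43]
```

```bash
python3 -m crank '[[[0,0,0,0.05,0.01,0,-1],[0,0,0,0.05,0.01,0,-1],[0,0,0,0,0,0,-1]]]'; python3 -c "from h import *;st()"
```

```text
clock: 54.48
eef_pos: [0.5005, -0.0825, 0.057]
tool_rot: [0.214, -3.132, 0.0]
force: [-4.3, -1.7, 1.2]
finger_gap: 0.0159
grasp_force: 60.0
t54.5 pos [ 0.5005 -0.0825  0.057 ] ydir 97.8 tilt 0.13 F [-4.3 -1.7  1.2] gap 0.0159 gf 60.0 j [-0.29  0.37 -0.41  0.79 -0.   -0.42]
```

Red contact at 4.6 N. Next is yellow.

```bash
python3 -m crank '[[[0,0,0,-0.75,-0.1,0,-1],[0,0,0,-0.75,-0.1,0.1,-1],[0,0,0,0,0.92,0,-1],[0,0,0,0,0.92,0,-1],[0,0,0,0,0.92,0,-1],[0,0,0,0,0.92,0,-1],[0,0,0,0,0.92,0,-1],[0,0,0,0,0.92,0,-1],[0,0,0,0,0,-0.1,-1],[0,0,0,0,0,0,-1]]]'; python3 -c "from h import *;st()"
```

```text
clock: 55.72
eef_pos: [0.4419, 0.1303, 0.0571]
tool_rot: [-0.215, 3.134, 0.0]
force: [-0.8, 0.7, 0.5]
finger_gap: 0.0158
grasp_force: 59.7
t55.7 pos [0.4419 0.1303 0.0571] ydir 97.9 tilt 0.02 F [-0.8  0.7  0.5] gap 0.0158 gf 59.7 j [ 0.15  0.29 -0.53  0.75  0.    0.01]
```

```bash
python3 -m crank '[[[0,0,0,0.25,0.05,0.02,-1],[0,0,0,0.25,0.04,0,-1],[0,0,0,0.06,0.02,0,-1],[0,0,0,0,0,0,-1],[0,0,0,0.05,0.01,0,-1],[0,0,0,0.05,0.01,0,-1],[0,0,0,0,0,0,-1]]]'; python3 -c "from h import *;st()"
```

```text
clock: 56.6
eef_pos: [0.4681, 0.1356, 0.0582]
tool_rot: [-0.215, 3.134, 0.0]
force: [0.6, 1.2, -0.6]
finger_gap: 0.0161
grasp_force: 59.7
t56.6 pos [0.4681 0.1356 0.0582] ydir 97.8 tilt 0.01 F [ 0.6  1.2 -0.6] gap 0.0161 gf 59.7 j [ 0.15  0.33 -0.46  0.77  0.    0.01]
```

```bash
python3 -m crank '[[[0,0,0,0.05,0,0,-1],[0,0,0,0.05,0,0,-1],[0,0,0,0,0,0,-1]]]'; python3 -c "from h import *;st()"
```

```text
clock: 56.98
eef_pos: [0.471, 0.1356, 0.0578]
tool_rot: [0.215, -3.132, -0.0]
force: [-3.2, 0.4, 0.8]
finger_gap: 0.0163
grasp_force: 59.9
t57.0 pos [0.471  0.1356 0.0578] ydir 97.9 tilt 0.12 F [-3.2  0.4  0.8] gap 0.0163 gf 59.9 j [ 0.15  0.34 -0.45  0.78  0.    0.01]
```

Yellow contact at 3.2 N. Next is blue.

```bash
python3 -m crank '[[[0,0,0,-0.75,-0.1,0,-1],[0,0,0,0,-0.9,0,-1],[0,0,0,0,-0.9,0,-1],[0,0,0,0.35,-0.9,0,-1],[0,0,0,0,0,0,-1],[0,0,0,0,0,0,-1]]]'; python3 -c "from h import *;st()"
```

```text
clock: 57.72
eef_pos: [0.4562, 0.0237, 0.0582]
tool_rot: [-0.214, 3.134, 0.001]
force: [-0.9, 1.1, -0.3]
finger_gap: 0.0161
grasp_force: 59.7
t57.7 pos [0.4562 0.0237 0.0582] ydir 97.8 tilt 0.03 F [-0.9  1.1 -0.3] gap 0.0161 gf 59.7 j [-0.09  0.28 -0.54  0.75  0.   -0.22]
```

```bash
python3 -m crank '[[[0,0,0,0.25,0.03,-0.02,-1],[0,0,0,0.25,0.03,0,-1],[0,0,0,0.05,0.01,0,-1],[0,0,0,0,0,0,-1],[0,0,0,0.05,0,0,-1],[0,0,0,0.05,0,0,-1],[0,0,0,0,0,0,-1]]]'; python3 -c "from h import *;st()"
```

```text
clock: 58.6
eef_pos: [0.4822, 0.0263, 0.0574]
tool_rot: [-0.215, 3.134, 0.0]
force: [0.3, 0.0, -0.5]
finger_gap: 0.016
grasp_force: 59.7
t58.6 pos [0.4822 0.0263 0.0574] ydir 97.8 tilt 0.01 F [ 0.3  0.  -0.5] gap 0.0160 gf 59.7 j [-0.08  0.33 -0.48  0.77  0.   -0.21]
```

```bash
python3 -m crank '[[[0,0,0,0.05,0,0,-1],[0,0,0,0.06,0,0,-1],[0,0,0,0,0,0,-1]]]'; python3 -c "from h import *;st()"
```

```text
clock: 58.98
eef_pos: [0.4856, 0.0264, 0.057]
tool_rot: [0.215, -3.133, -0.0]
force: [-2.9, -0.5, 1.1]
finger_gap: 0.0161
grasp_force: 59.9
t59.0 pos [0.4856 0.0264 0.057 ] ydir 97.8 tilt 0.10 F [-2.9 -0.5  1.1] gap 0.0161 gf 59.9 j [-0.08  0.33 -0.47  0.77 -0.   -0.21]
```

Blue contact at 2.9 N. I'll now carry the probe to the mat.

```bash
python3 -m crank '[[[0,0,0,-0.75,-0.1,0,-1],[0,0,0,-0.5,-0.06,0.6,-1],[0,0,0,0,0,0.9,-1],[0,0,0,0,0,0.8,-1],[0,0,-0.23,0.23,-0.94,0,-1],[0,0,-0.23,0.23,-0.94,0,-1],[0,0,-0.23,0.23,-0.94,0,-1],[0,0,-0.23,0.23,-0.94,0,-1],[0,0,-0.22,0.23,-0.94,0,-1],[0,0,-0.22,0.23,-0.94,0,-1],[0,0,-0.22,0.23,-0.94,0,-1],[0,0,-0.22,0.23,-0.94,0,-1],[0,0,-0.22,0.23,-0.93,0,-1],[0,0,-0.22,0.23,-0.93,0,-1],[0,0,-0.22,0.23,-0.93,0,-1],[0,0,-0.22,0.23,-0.93,0,-1],[0,0,0,0,0,-0.9,-1],[0,0,0,0,0,-0.9,-1],[0,0,0,0,0,0,-1],[0,0,0,0,0,0,-1]]]'; python3 -c "from h import *;st()"
```

```text
clock: 61.48
eef_pos: [0.5476, -0.4302, 0.0786]
tool_rot: [0.517, 3.097, -0.001]
force: [-0.2, -0.7, 0.1]
finger_gap: 0.0161
grasp_force: 59.7
t61.5 pos [ 0.5476 -0.4302  0.0786] ydir 71.0 tilt 0.11 F [-0.2 -0.7  0.1] gap 0.0161 gf 59.7 j [-0.76  0.7   0.21  1.08  0.   -0.43]
```

```bash
python3 -m crank '[[[0,0,0,0,0,-0.8,-1],[0,0,0,0,0,-0.5,-1],[0,0,0,0,0,-0.3,-1],[0,0,0,0,0,0,-1],[0,0,0,0,0,0,-1]]]'; python3 -c "from h import *;st()"
```

```text
clock: 62.1
eef_pos: [0.5478, -0.4305, 0.0149]
tool_rot: [0.517, 3.097, -0.002]
force: [-0.2, 1.0, -0.4]
finger_gap: 0.016
grasp_force: 59.7
t62.1 pos [ 0.5478 -0.4305  0.0149] ydir 71.0 tilt 0.15 F [-0.2  1.  -0.4] gap 0.0160 gf 59.7 j [-0.76  0.74  0.13  0.95  0.   -0.43]
```

```bash
python3 -m crank '[[[0,0,0,0,0,-0.07,-1],[0,0,0,0,0,0,-1],[0,0,0,0,0,0,-0.4],[0,0,0,0,0,0,0],[0,0,0,0,0,0,0],[0,0,0,0,0,0.6,0],[0,0,0,0,0,0.9,0],[0,0,0,0,0,0.9,0],[0,0,0,0,0,0.9,0],[0,0,0,-0.2,0.9,0.3,0],[0,0,0,-0.3,0.95,0,0],[0,0,0,-0.3,0.95,0,0],[0,0,0,-0.3,0.95,0,0],[0,0,0,-0.3,0.95,0,0],[0,0,0,-0.3,0.95,0,0],[0,0,0,-0.3,0.95,0,0],[0,0,0,-0.3,0.95,0,0],[0,0,0,0,0,0,0],[0,0,0,0,0,0,0]]]'; python3 - <<'E'
from h import *
st();t=grab('top','t11.png');s=grab('side','s11.png')
cv2.imwrite('pics/m10.png',np.hstack([cv2.resize(t[150:300,205:490],(400,500),interpolation=cv2.INTER_CUBIC),cv2.resize(s[170:420,200:400],(400,500),interpolation=cv2.INTER_CUBIC)])[...,::-1])
for c,im,b in(('top',t,(425,185,485,260)),('side',s,(260,360,400,420))):
    h=cv2.cvtColor(im,cv2.COLOR_RGB2HSV);m=cv2.inRange(h,(45,90,40),(95,255,255));x0,y0,x1,y1=b;mm=m*0;mm[y0:y1,x0:x1]=m[y0:y1,x0:x1]
    k,l,S,C=cv2.connectedComponentsWithStats(mm)
    for i in range(1,k):
        if S[i,4]>20: p=onz(c,C[i],.02);d=p[:2]-[.4663,-.4025];print(c,S[i,4],p,'charger',d@[.9455,-.3256],d@[.3256,.9455])
E
```

```text
clock: 64.47
eef_pos: [0.4552, -0.128, 0.1547]
tool_rot: [0.517, 3.098, -0.001]
force: [1.6, -0.0, 0.0]
finger_gap: 0.0424
grasp_force: 0.0
t64.5 pos [ 0.4552 -0.128   0.1547] ydir 71.1 tilt 0.06 F [ 1.6 -0.   0. ] gap 0.0424 gf 0.0 j [-0.41  0.21 -0.35  1.01 -0.   -0.08]
top 143 [ 0.53695018 -0.42546901  0.02      ] charger 0.07427845739355812 0.001286499717779891
side 386 [ 0.53837743 -0.42995616  0.02      ] charger 0.07708893623337373 -0.0024913929115418718
```

View pics/m10.png

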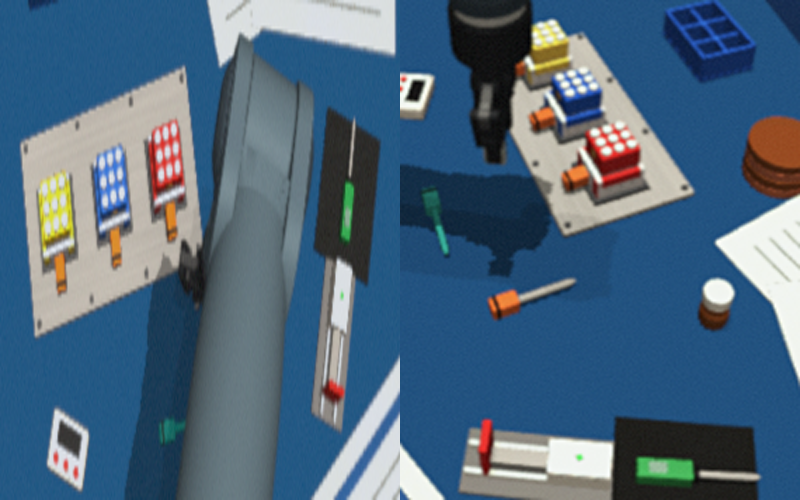

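The probe lies on the mat (charger x about 75 mm, y about 0), and all three blocks are docked and pinned. The arm is clear of everything, so I'm handing in.

```bash
python3 -c "
from plant import manip
print(manip.hand_in())"
```

```text
the job is handed in; nothing more can be done
None
```

I handed the job in at 64.5 s of 210 s: red, yellow and blue are docked and pinned home, the ejector was pushed to its stop, the pads were touched in the order red, yellow, blue at 3–5 N, and the probe lies on the mat (judge's verdict not shown).

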